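Refit the spring-loaded pivot stack of a dial-gauge post

TASK

Rebuild the pivot of the dial-gauge post at the right: thread the aluminium spacer, then the dark washer, then the brass bush (slotted end up) over the hammer-head stud, and lock the arm: press the bush down against the spring and turn it clockwise, nearly to its stop pins, so that its shallow cross groove comes under the stud's head and the head holds the arm sprung down when you let go. Nobody has measured the stud's height, so feel for its shoulder and never push on the post with more than 45 N; leave the dial gauge and the hand tools alone.

Things in the scene. Friction and masses are not known exactly. Their poses are not given: they have to be found in the camera images.
- gauge_post: dial-gauge post fixed to the bench: dark base plate 100 x 80 x 10 mm with an upright steel stud, 20 mm thick. Origin on the stud's axis at bench height, z up; its aluminium arm points along +x. The arm's round hub (40 mm across, top face 53 mm above the bench when free) slides down the stud on a coil spring; the stack goes on this hub.
- stud_mid (a point): point on the stud's axis 88 mm above the bench, axes as the post's. Hammer head on top: 20 mm long (x), 7 mm wide (y), 7 mm high, top bevelled; under it a neck 8 mm thick, 7.5 mm long, then the 20 mm round begins at the shoulder. The shoulder is somewhere within 6 mm above or below this point (the nut that sets the stud's height was moved; not measured).
- gauge_arm (a joint): how far the arm's hub is pushed down on its spring (m): 0 free, 0.022 hard stop. The spring lifts the stack on the hub with about 6 N when free (the three parts weigh about 2.3 N together and do not move it) and with 0.4 N more for each mm.
- spacer_c (a point): centre (half-way up) of the aluminium spacer sleeve: 34 mm outside, 21.6 mm bore, 23 mm high, standing upright on the bench
- washer_c (a point): centre (half-way up) of the dark steel thrust washer: 48 mm outside, 21.8 mm hole, 6 mm thick, lying flat on the bench
- bush_c (a point): point on the axis of the brass locking bush, 12 mm above its lower end; it stands upright on the bench, slotted end up. 45 mm across, with two upright flats 40 mm apart for gripping, facing its +y and -y. The lower 19 mm has a 21.6 mm round bore, above that is a 5 mm web with the slot along x (see bush_web).
- bush_web (a point): centre of the web's top face, 24 mm above the bush's lower end, axes as bush_c. Through slot 21.8 x 8.8 mm along x lets the hammer head through; groove 2 mm deep, 8.6 mm wide, 80 degrees counter-clockwise of the slot seen from above: turn the bush clockwise 80 degrees to lay it under the head. Two stop pins, 5 mm high, halt the turn some 4 degrees later.
- dial_gauge: dial gauge lying on its back, 124 x 58 x 20 mm, to be fitted later; must not be disturbed
- spanner: open-ended spanner 139 x 21 x 6 mm lying behind the parts; must not be disturbed
- hex_key: black hexagon key 88 x 29 x 5 mm lying at the right of the post; must not be disturbed

How it is judged (in metres and radians):
On the way, in this order (a step that is already met when the one before it is completed fails the run):
1. the spacer is on the stud, standing on the arm's hub (horizontal distance between spacer_c and gauge_post below 0.004 m and z of spacer_c in the frame of gauge_post below 0.068 m and angle between spacer_c's own z axis and vertical below 0.15 rad), for 0.2 s.
2. the washer is on the stud, lying on the spacer (horizontal distance between washer_c and gauge_post below 0.004 m and z of washer_c in the frame of spacer_c between 0.0115 and 0.0175 m), for 0.2 s.
3. the bush is on the washer, pressed down against the spring and turned under the stud's head (horizontal distance between bush_c and gauge_post below 0.004 m and value of joint gauge_arm above 0.0015 m and angle between the x axis of bush_c and the x axis of gauge_post, either way round above 1.2 rad), for 0.2 s.
At the end, for the whole second after the job is handed in: Spacer, washer and bush sit on the stud in this order, in contact, upright, within 4 mm of its axis; the bush is turned at least 69 degrees from the head (80 is its groove), and with the robot clear and all at rest the head holds the arm sprung down by over 1.5 mm (all of step 2 and all of step 3 and horizontal distance between spacer_c and gauge_post below 0.004 m and z of bush_c in the frame of washer_c between 0.0115 and 0.0175 m and angle between bush_c's own z axis and vertical below 0.1 rad and linear speed of bush below 0.01 m/s); the robot touches nothing.
It fails at once if the gauge post is pushed with more than 45 N (contact force between gauge_post and anything else above 45 N).
It fails at once if the dial gauge is disturbed (distance of dial_gauge from where it was at the start of the episode above 0.02 m).
It fails at once if the spanner is disturbed (distance of spanner from where it was at the start of the episode above 0.02 m).
It fails at once if the hexagon key is disturbed (distance of hex_key from where it was at the start of the episode above 0.02 m).
It also fails if it takes over 72 s, if anything falls off the work surface, if the arm or the gripper's body presses on something with over 40 N, if the wrist force passes 120 N, or if a joint passes its speed limit or range.

ROBOT

A 7-joint arm with a two-finger parallel gripper is mounted at the origin on a cart in front of the work surface, level with it; the furniture and walls round the work are solid. World frame = base frame: x ahead of the robot, y to its left, z up, the work surface at z = 0. Lengths are in mm, angles in rad, forces in N, time in s.
With the tool pointing down it reaches from about 400 to 875 mm from the base axis. Payload 4.4 kg.
Tool frame: the origin (TCP) lies on the centre line of the jaws, within the pads' length; the fingertips stand 25 mm ahead of it and the grasp point (between the pads) lies 6 mm ahead of it; z points along the fingers, x is the direction in which the jaws open and shut, and the axes are right-handed (so a half turn about z gives the same grasp; the last joint's range is limited). The gripper opens to 85 mm and grips with 20 to 120 N. Pads are 22 mm wide; open, the fingers measure 114 mm over their backs; the gripper's body (76 mm by 85 mm) begins 54 mm behind the grasp point. The pads swing forward as they close: fully open they stand 13 mm farther back than shut.
Start: joints at [-1.378, 0.628, 0.038, 1.517, -0.027, 0.996, -0.02], TCP at [166.324, 628.374, 256.313] pointing down, gripper open.
Joint ranges: [-3.06, 3.06], [-0.37, 2.12], [-1.25, 1.32], [0.18, 2.47], [-1.1, 4.24], [0.23, 1.98], [-2.94, 2.94]. Speed limits (rad/s): [2.57, 2.57, 3.14, 3.14, 3.14, 3.14, 3.14].

INTERFACE

Orientations are given as [roll, pitch, yaw] about the fixed x, y, z axes, in that order (R = Rz(yaw) Ry(pitch) Rx(roll)).
In Python, from cell import ctrl, cams gives the robot as it stands. The module is installed in compiled form; this text tells all that it offers.
- The arm moves only by the tool step_arm, never from a script. Its arguments are lists of equal length, an entry for each row: "linear": the shift along the tool's x, y, z in mm, a list of three; "yaw": the turn about the tool's z in rad; "gripper": the opening, from -1 (shut) to 1 (fully open). A call has 1 to 8 rows; each row is the pose to reach, as a shift and turn from the pose commanded when the call began, along the tool's axes at that moment; what a row does not reach only later rows make up. A row lasts 1/12 s, in which the tool goes at most 41.7 mm and 7.16 degrees, less where a joint would pass 70% of its speed; a pose out of reach is approached as far as the arm can. A call with a gripper value outside its range is refused whole. The fingers move at their own pace and stop on an object; the grip force is fixed at half the most. Time passes only in rows, so rows that repeat a pose let the fingers close. It gives the time, the measured TCP pose, the force and the opening at its end, in the units of the state.
- ctrl.read_state(): the state, without advancing time (a new reading comes with each control period).
- cams.get_image(name): name is "side" or "top" or "wrist"; returns a dict with "frame" (420x560x3 uint8, red, green, blue), "depth" (420x560 float32, mm along the optical axis (not along the pixel's ray), 0 where there is no reading), "intrinsics" (3x3 intrinsics, pixels), "cam_to_world" (4x4, takes a point from camera to world coordinates). Camera axes: x right, y down, z forward; pixel columns grow to the right and rows downward; lengths in mm; the calibration is good to about 2 mm. A picture is of the moment at which its call begins.
- ctrl.finish_job(): hands the job in, once; it reports no verdict.
Trained networks look in the newest picture that a camera, given by its name, has taken for a name from the list of things; names that differ only in an ending like _2 or _b are one class to them, and where a whole thing is asked for, a point or a joint stands for the part that bears it (a point fixed in the world has none). Each returns a list of dicts, best first, with "conf" (0 to 1); they miss things now and then, are a little off and sometimes report something else, mostly with a low value. They report only what shows in the picture. A call takes as long as a camera call.
- cams.regions_of(camera, name): "pixels" (420x560 bool, what is visible of it) and "pixel" ([column, row] in pixels, amid what is visible of it).
The state is a dict: "clock": time; "qpos": joint angles; "qd": joint speeds; "tau": joint torques, N m; "eef_pos": TCP position; "tool_rot": TCP orientation; "force": force on the tool from outside, world axes, zero at the start; "torque": the same for the moment, N m; "width": finger opening in mm.
Only numpy, scipy, OpenCV 4.12 (cv2) and the standard library are available. Lean on these libraries where they do the work, as an engineer would, in place of code of your own. Each camera call takes 0.05 s, during which the arm holds its last target.

## Working session

There is one attempt and no reset: what is moved stays moved. The work goes in short steps, Python scripts to look and compute and a tool call to move; the robot and the scene stay as the last step left them, time stands still between calls to the robot, and variables do not carry over. Pictures are saved under pics/ and viewed, and the job is handed in when it is done.

Besides the shell and the picture viewer there is one more tool, called after "Request:" as name(argument=value, ...) on one line, values as JSON. step_arm: Moves the arm, as the interface text tells. Its arguments: {"type":"object","properties":{"linear":{"type":"array"},"yaw":{"type":"array"},"gripper":{"type":"array"}},"required":["linear","yaw","gripper"]}

```bash
mkdir -p pics; ls; cat > h.py <<'E'
import numpy as np, cv2
from cell import ctrl, cams
def save(n,f):
    d=cams.get_image(n); cv2.imwrite('pics/'+f,d['frame'][:,:,::-1]); return d
def pts(d,mask=None):
    K=d['intrinsics'];T=d['cam_to_world'];z=d['depth']
    v,u=np.indices(z.shape); m=z>0
    if mask is not None: m&=mask
    u,v,z=u[m],v[m],z[m]
    P=np.stack([(u-K[0,2])*z/K[0,0],(v-K[1,2])*z/K[1,1],z],1)
    return P@T[:3,:3].T+T[:3,3],u,v
E
python3 - <<'E'
from h import *
s=ctrl.read_state()
for k in s: print(k,np.round(s[k],3))
for n in ['top','side','wrist']:
    d=save(n,n+'0.png'); print(n,np.round(d['cam_to_world'],3).tolist(),d['intrinsics'].tolist())
    for t in ['gauge_post','spacer_c','washer_c','bush_c','dial_gauge','spanner','hex_key']:
        for r in cams.regions_of(n,t)[:2]:
            P,u,v=pts(d,r['pixels']); 
            print(t,round(r['conf'],2),r['pixel'],r['pixels'].sum(),np.round(np.median(P,0)),np.round(np.percentile(P,2,0)),np.round(np.percentile(P,98,0)))
E
```

```text
pics
clock 0.0
qpos [-1.378  0.629  0.038  1.518 -0.027  0.996 -0.02 ]
qd [ 0.001 -0.    -0.    -0.001  0.    -0.001  0.   ]
tau [ 0.0000e+00 -5.6341e+01  1.2270e+00 -1.9345e+01  1.1000e-02  1.0000e-02
 -0.0000e+00]
eef_pos [166.188 627.809 255.396]
tool_rot [3.142e+00 2.000e-03 1.312e+00]
force [ 0.416  0.406 -0.76 ]
torque [ 0.01  -0.023 -0.056]
width 85.401
top [[-0.01, -0.997, 0.081, 442.312], [-1.0, 0.01, 0.001, 121.349], [-0.002, -0.081, -0.997, 1520.772], [0.0, 0.0, 0.0, 1.0]] [[512.4959504657645, 0.0, 277.9506904412432], [0.0, 512.4959504657645, 200.79639550774618], [0.0, 0.0, 1.0]]
gauge_post 0.69 [364.5, 205.8] 1088 [ 544. -137.   14.] [ 488. -183.    3.] [ 632. -104.   93.]
spacer_c 0.57 [297.4, 221.6] 69 [507.  65.  23.] [489.  48.  -1.] [519.  77.  30.]
washer_c 0.71 [250.9, 217.9] 201 [518. 201.   6.] [495. 180.  -5.] [542. 224.  14.]
bush_c 0.52 [186.4, 213.7] 211 [528. 387.  23.] [505. 366.  -3.] [550. 408.  31.]
bush_c 0.29 [365.9, 209.4] 1079 [ 544. -137.   14.] [ 488. -183.    4.] [ 633. -104.   93.]
dial_gauge 0.95 [127.0, 226.2] 308 [497. 564.  19.] [471. 538.  1
[... 414 characters left out ...]
 4.] [ 625. -114.   89.]
bush_c 0.63 [240.5, 182.3] 160 [518. 375.  19.] [498. 361.  -3.] [548. 404.  27.]
dial_gauge 0.55 [340.5, 277.1] 952 [ 517. -151.   16.] [ 479. -189.    1.] [ 629. -114.   92.]
dial_gauge 0.52 [209.6, 160.6] 223 [492. 555.  15.] [461. 531.  -3.] [544. 596.  24.]
spanner 0.69 [274.2, 193.8] 119 [598. 294.   4.] [582. 228.  -6.] [612. 354.   8.]
hex_key 0.38 [371.5, 337.8] 107 [ 467. -333.    3.] [ 443. -351.   -4.] [ 496. -291.    9.]
wrist [[0.256, 0.923, 0.287, 92.615], [0.967, -0.245, -0.076, 648.043], [0.001, 0.297, -0.955, 372.884], [0.0, 0.0, 0.0, 1.0]] [[326.99552683952754, 0.0, 283.7408093833543], [0.0, 326.99552683952754, 207.26678005990965], [0.0, 0.0, 1.0]]
```

View pictures.

```bash
python3 - <<'E'
import cv2
a=cv2.imread('pics/top0.png');b=cv2.imread('pics/side0.png')
cv2.imwrite('pics/t0c.png',cv2.resize(a[150:290,90:430],None,fx=2.35,fy=2.35,interpolation=cv2.INTER_CUBIC))
cv2.imwrite('pics/s0c.png',cv2.resize(b[130:370,170:450],None,fx=2.4,fy=2.4,interpolation=cv2.INTER_CUBIC))
E
```

```text
(no output)
```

View pics/t0c.png

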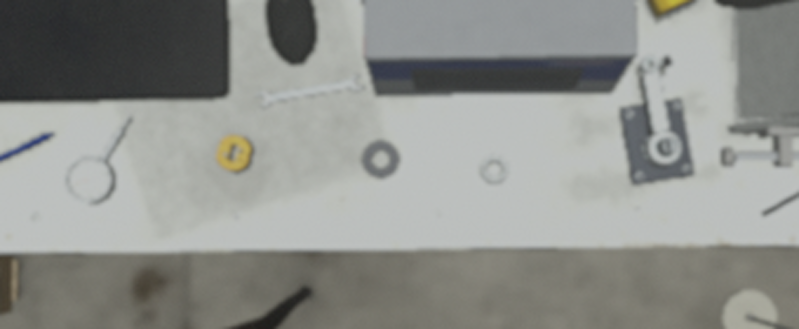

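View pics/s0c.png

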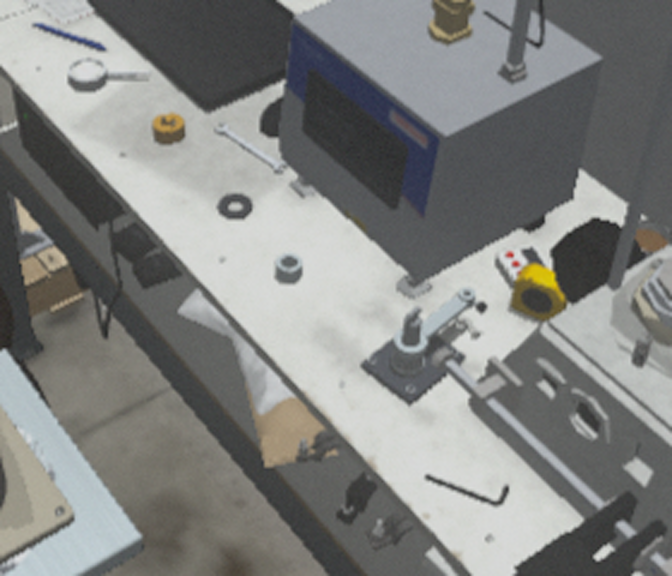

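View pics/wrist0.png

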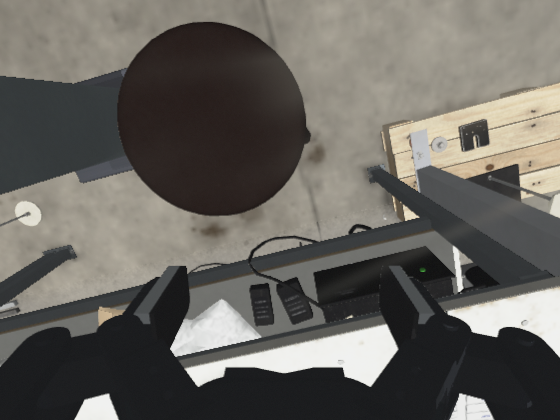

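```bash
cat >> h.py <<'E'
def to(x,y,z,yaw):
    s=ctrl.read_state(); p=np.array(s['eef_pos']); r=s['tool_rot']
    from scipy.spatial.transform import Rotation as R
    M=R.from_euler('xyz',r).as_matrix()
    d=M.T@(np.array([x,y,z])-p)
    dy=-(yaw-r[2]); dy=(dy+np.pi)%(2*np.pi)-np.pi
    print('t',round(s['clock'],2),'pos',np.round(p,1),'rot',np.round(r,3),'LIN',np.round(d,1),'YAW',round(dy,3))
E
python3 - <<'E'
from h import *
to(520,387,200,1.571)
d=cams.get_image('top')
P,u,v=pts(d)
# tall things near the post
for x0 in range(400,700,25):
    print(x0,[int(np.percentile(P[(abs(P[:,0]-x0)<12.5)&(abs(P[:,1]-y0)<12.5)][:,2],95)) if ((abs(P[:,0]-x0)<12.5)&(abs(P[:,1]-y0)<12.5)).sum()>3 else -999 for y0 in range(100,-350,-25)])
E
```

```text
t 1.2 pos [166.3 628.4 256.3] rot [-3.142 -0.     1.312] LIN [-142.8  403.7   56.3] YAW -0.259
400 [5, 3, 6, 4, 5, 4, 5, 6, 5, 8, 4, 4, 4, 3, 4, 7, 4, 3]
425 [5, 6, 5, 6, 8, 6, 6, 7, 6, 6, 5, 5, 5, 6, 5, 5, 5, 4]
450 [5, 5, 5, 7, 5, 6, 4, 6, 5, 7, 6, 5, 5, 6, 6, 6, 8, 5]
475 [6, 6, 7, 5, 6, 5, 4, 4, 7, 13, 5, 5, 6, 4, 5, 5, 4, 8]
500 [6, 27, 27, 4, 6, 5, 6, 5, 11, 19, 54, 18, 101, 101, 100, 110, 101, 99]
525 [6, 23, 23, 6, 6, 7, 6, 6, 14, 60, 105, 53, 102, 103, 102, 112, 102, 100]
550 [6, 5, 6, 7, 6, 6, 5, 5, 16, 51, 56, 15, 5, 50, 116, 164, 208, 210]
575 [5, 6, 5, 5, 6, 6, 6, 4, 15, 53, 56, 17, 5, 5, 106, 171, 210, 213]
600 [272, 270, 271, 269, 269, 272, 269, 269, 7, 55, 54, 10, 6, 7, 107, 171, 209, 212]
625 [277, 277, 276, 278, 277, 276, 277, 277, 1, 58, 57, 6, 4, 4, 106, 170, 615, 615]
650 [278, 277, 277, 277, 277, 278, 278, 276, -999, 4, 6, 7, 5, 7, 106, 172, 654, 657]
675 [918, 921, 921, 920, 913, 277, 277, 279, -999, 5, 5, 5, 5, 7, 108, 174, 613, 258]
```

Request:
step_arm(linear=[[-35, 101, 0], [-71, 202, 10], [-107, 303, 30], [-143, 404, 56], [-143, 404, 56], [-143, 404, 56], [-143, 404, 56], [-143, 404, 56]], yaw=[-0.06, -0.13, -0.19, -0.26, -0.26, -0.26, -0.26, -0.26], gripper=[1, 1, 1, 1, 1, 1, 1, 1])

```text
clock: 1.92
eef_pos: [440.7, 440.9, 216.0]
tool_rot: [3.141, -0.0, 1.572]
force: [0.1, 0.4, 0.6]
width: 85.0
```

Request:
step_arm(linear=[[-54, 75, 50], [-54, 75, 50], [-54, 75, 50], [-54, 75, 50], [-54, 75, 50]], yaw=[0, 0, 0, 0, 0], gripper=[1, 1, 1, 1, 1])

```text
clock: 2.33
eef_pos: [515.2, 386.6, 165.1]
tool_rot: [-3.141, 0.001, 1.569]
force: [-0.3, 0.5, -0.4]
width: 85.2
```

```bash
python3 - <<'E'
from h import *
to(515,201,165,1.571)
d=save('wrist','w_bush.png'); np.savez('bush.npz',**d)
for r in cams.regions_of('wrist','bush_c')[:2]:
    P,u,v=pts(d,r['pixels']); print(r['conf'],r['pixel'],r['pixels'].sum(),np.round(np.percentile(P,[2,50,98],0),1).tolist())
E
```

```text
t 2.33 pos [515.2 386.6 165.1] rot [-3.141e+00  1.000e-03  1.569e+00] LIN [-185.6    0.2    0.4] YAW -0.002
0.61 [278.7, 209.4] 2181 [[500.2, 366.7, -0.7], [519.7, 385.3, 22.5], [542.3, 404.3, 27.1]]
```

View pics/w_bush.png

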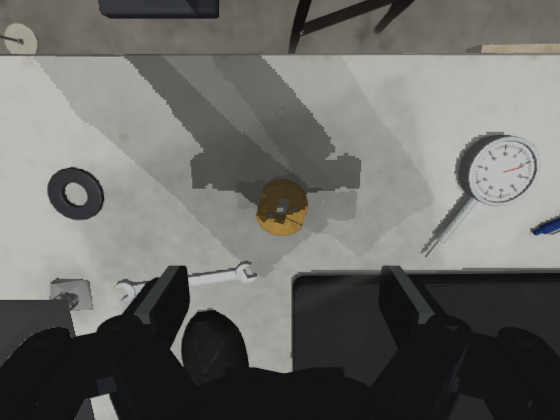

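```bash
python3 - <<'E'
import cv2
a=cv2.imread('pics/w_bush.png')[170:250,240:325]
a=cv2.convertScaleAbs(a,alpha=2.0,beta=10)
cv2.imwrite('pics/w_bush_z.png',cv2.resize(a,None,fx=7,fy=7,interpolation=cv2.INTER_CUBIC))
E
```

```text
(no output)
```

View pics/w_bush_z.png

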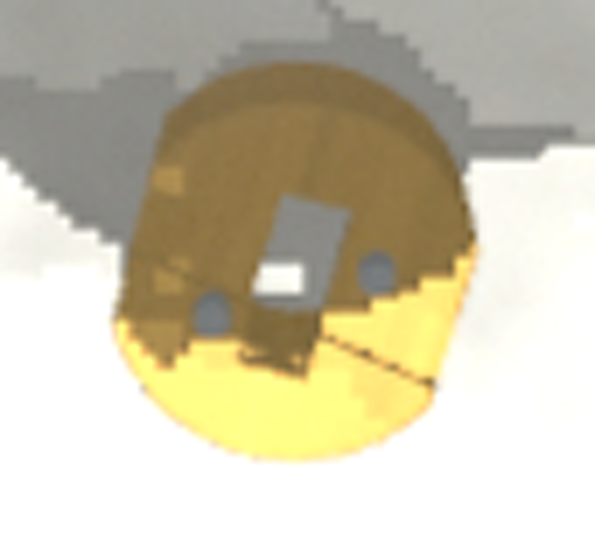

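Request:
step_arm(linear=[[-186, 0, 0], [-186, 0, 0], [-186, 0, 0], [-186, 0, 0], [-186, 0, 0], [-186, 0, 0], [-186, 0, 0]], yaw=[0, 0, 0, 0, 0, 0, 0], gripper=[1, 1, 1, 1, 1, 1, 1])

```text
clock: 3.02
eef_pos: [514.5, 202.9, 167.2]
tool_rot: [3.14, -0.001, 1.572]
force: [0.2, 1.4, 0.5]
width: 85.2
```

```bash
python3 - <<'E'
from h import *
to(505,63,165,1.571)
d=save('wrist','w_wash.png'); np.savez('wash.npz',**d)
for r in cams.regions_of('wrist','washer_c')[:2]:
    P,u,v=pts(d,r['pixels']); print(r['conf'],r['pixel'],r['pixels'].sum(),np.round(np.percentile(P,[2,50,98],0),1).tolist())
E
```

```text
t 3.02 pos [514.5 202.9 167.2] rot [ 3.140e+00 -1.000e-03  1.572e+00] LIN [-139.9   -9.7    2. ] YAW 0.001
0.95 [279.6, 180.0] 1796 [[490.8, 180.8, -0.6], [511.3, 202.0, 4.8], [533.9, 224.0, 6.2]]
```

View pics/w_wash.png

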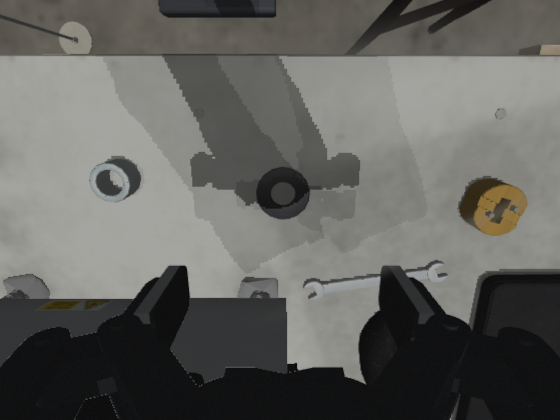

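Request:
step_arm(linear=[[-140, -5, 2], [-140, -5, 2], [-140, -5, 2], [-140, -5, 2], [-140, -5, 2], [-140, -5, 2]], yaw=[0, 0, 0, 0, 0, 0], gripper=[1, 1, 1, 1, 1, 1])

```text
clock: 3.62
eef_pos: [510.1, 63.7, 164.3]
tool_rot: [3.141, -0.001, 1.573]
force: [-0.1, 0.2, -1.0]
width: 85.5
```

```bash
python3 - <<'E'
from h import *
to(500,-146,240,1.571)
d=save('wrist','w_spac.png'); np.savez('spac.npz',**d)
for r in cams.regions_of('wrist','spacer_c')[:2]:
    P,u,v=pts(d,r['pixels']); print(r['conf'],r['pixel'],r['pixels'].sum(),np.round(np.percentile(P,[2,50,98],0),1).tolist())
E
```

```text
t 3.62 pos [510.1  63.7 164.3] rot [ 3.141e+00 -1.000e-03  1.573e+00] LIN [-209.6  -10.5  -76. ] YAW 0.002
0.63 [277.6, 192.9] 1105 [[482.6, 44.2, -0.8], [499.1, 59.5, 21.2], [514.5, 75.1, 23.1]]
```

View pics/w_spac.png

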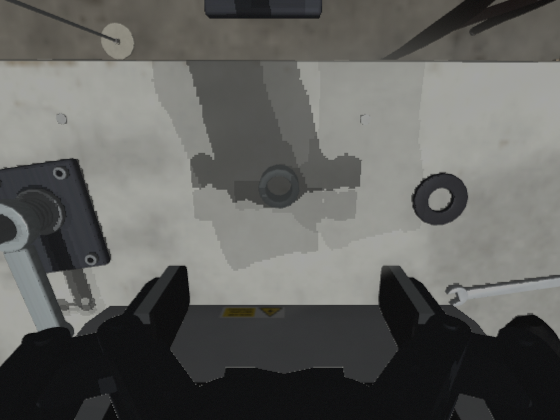

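Request:
step_arm(linear=[[-30, -2, -30], [-70, -4, -60], [-210, -8, -78], [-210, -8, -78], [-210, -8, -78], [-210, -8, -78], [-210, -8, -78], [-210, -8, -78]], yaw=[0, 0, 0, 0, 0, 0, 0, 0], gripper=[1, 1, 1, 1, 1, 1, 1, 1])

```text
clock: 4.38
eef_pos: [502.8, -147.1, 242.3]
tool_rot: [3.14, -0.0, 1.572]
force: [1.1, 1.5, 0.2]
width: 85.2
```

```bash
python3 - <<'E'
from h import *
to(505,60,100,1.571)
d=save('wrist','w_post.png'); np.savez('post.npz',**d)
for r in cams.regions_of('wrist','gauge_post')[:2]:
    P,u,v=pts(d,r['pixels']); print(r['conf'],r['pixel'],r['pixels'].sum(),np.round(np.percentile(P,[2,50,98],0),1).tolist())
E
```

```text
t 4.38 pos [ 502.8 -147.1  242.3] rot [ 3.14  -0.     1.572] LIN [207.1   2.2 142.4] YAW 0.001
0.86 [286.5, 207.6] 7441 [[483.1, -184.9, 6.4], [526.1, -142.1, 10.1], [627.3, -106.7, 99.7]]
```

View pics/w_post.png

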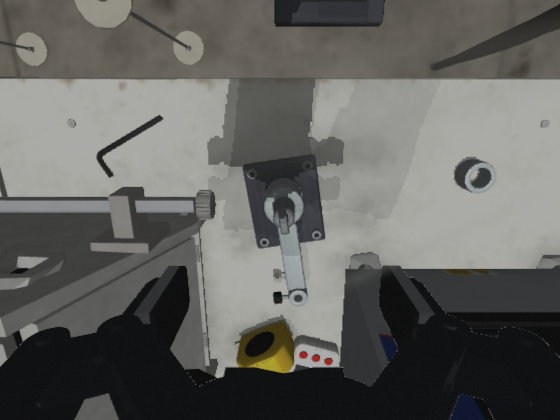

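```bash
cat > m.py <<'E'
from h import *
def L(n): return dict(np.load(n))
def disc(P,c,z,dz,r):
    m=(abs(P[:,2]-z)<dz)&(np.hypot(P[:,0]-c[0],P[:,1]-c[1])<r); return P[m]
def enc(Q):
    (c,r)=cv2.minEnclosingCircle(Q[:,:2].astype(np.float32)); return np.round(c,1),round(r,1)
for n,c,z,r in [('spac',(502,60),23,22),('wash',(513,202),6,32),('bush',(522,386),24,30)]:
    P,u,v=pts(L(n+'.npz')); Q=disc(P,c,z,3,r)
    print(n,len(Q),np.round(Q.mean(0),1),'enc',*enc(Q),'bbox mid',np.round((np.percentile(Q,1,0)+np.percentile(Q,99,0))/2,1), np.round(np.ptp(Q,0),1))
    B=P[(np.hypot(P[:,0]-c[0],P[:,1]-c[1])<60)&(np.hypot(P[:,0]-c[0],P[:,1]-c[1])>40)&(P[:,2]<4)]
    print('  bench z',np.median(B[:,2]),'top z',np.median(Q[:,2]))
d=L('post.npz');P,u,v=pts(d)
near=np.hypot(P[:,0]-520,P[:,1]+145)<40
for lo in range(0,115,5):
    Q=P[near&(P[:,2]>=lo)&(P[:,2]<lo+5)]
    if len(Q)>3: print(lo,len(Q),np.round(Q.mean(0),1),'min',np.round(Q.min(0),1),'max',np.round(Q.max(0),1))
# base plate rect
m=(P[:,2]>7)&(P[:,2]<13)&(abs(P[:,0]-515)<75)&(abs(P[:,1]+145)<45)
print('base',cv2.minAreaRect(P[m][:,:2].astype(np.float32)))
m=(P[:,2]>46)&(P[:,2]<62)&(abs(P[:,0]-590)<45)&(abs(P[:,1]+135)<45)
Q=P[m];print('arm',cv2.minAreaRect(Q[:,:2].astype(np.float32)),np.median(Q[:,2]))
print(cv2.fitLine(Q[:,:2].astype(np.float32),cv2.DIST_L2,0,.01,.01).ravel())
# rail edge
m=(P[:,2]>60)&(P[:,1]<-165)&(P[:,0]>470)&(P[:,0]<560);Q=P[m]
for x0 in range(475,560,10):
    q=Q[abs(Q[:,0]-x0)<5]; 
    if len(q): print('rail',x0,q[:,1].max().round(1),q[:,2].max().round(1))
E
python3 m.py
python3 - <<'E'
import cv2
a=cv2.imread('pics/w_post.png')[145:310,235:335]
cv2.imwrite('pics/w_post_z.png',cv2.resize(cv2.convertScaleAbs(a,alpha=1.6,beta=10),None,fx=3.6,fy=3.6,interpolation=cv2.INTER_CUBIC))
E
```

```text
spac 735 [498.4  59.8  21.7] enc [498.7  59.6] 16.7 bbox mid [498.8  59.9  21.7] [33.4 32.7  4.1]
  bench z -1.0917990394310095 top z 21.743288556701827
wash 1688 [512.2 202.2   4.9] enc [513.  201.8] 24.1 bbox mid [512.6 202.1   4.8] [48.  46.9  4. ]
  bench z -1.108525197047527 top z 4.874508136636138
bush 1616 [521.5 384.8  22.8] enc [522.2 384.6] 22.6 bbox mid [521.9 384.8  22.8] [44.6 42.6  6. ]
  bench z -1.09508295472574 top z 22.83431592081496
0 14 [ 487.1 -144.     2.7] min [ 4.806e+02 -1.606e+02  1.000e-01] max [ 521.4 -105.5    4.8]
5 2075 [ 511.7 -144.5    8.8] min [ 480.7 -184.2    5.1] max [ 557.8 -105.9   10. ]
10 380 [ 508.9 -143.8   12.3] min [ 482.4 -183.8   10. ] max [ 556.4 -108.3   15. ]
15 99 [ 508.2 -148.3   15.5] min [ 487.9 -179.5   15. ] max [ 520.9 -122.    16.6]
35 5 [ 503.4 -146.8   39.5] min [ 502.7 -156.4   38.8] max [ 504.7 -140.4   40. ]
40 42 [ 508.9 -148.2   42.2] min [ 502.2 -165.5   40. ] max [ 556.8 -128.2   44.9]
45 214 [ 537.3 -143.4   48.8] min [ 502.1 -166.3   45. ] max [ 559.5 -127.6   50. ]
50 766 [ 521.5 -146.4   51.7] min [ 502.5 -166.1  
[... 628 characters left out ...]
 -146.6   93.4] min [ 512.3 -151.6   91.3] max [ 520.  -143.9   94.4]
95 53 [ 518.6 -147.2   98.4] min [ 511.9 -151.5   95.4] max [ 531.6 -143.   100. ]
100 142 [ 521.5 -147.2  101.2] min [ 512.1 -151.5  100. ] max [ 531.  -143.1  103. ]
base ((531.5029296875, -145.66571044921875), (99.47020721435547, 79.3539810180664), 8.500826835632324)
arm ((589.266845703125, -138.3087615966797), (36.697113037109375, 88.53558349609375), 87.3297119140625) 50.10290794148787
[ 9.9772066e-01  6.7479193e-02  5.9107391e+02 -1.3807246e+02]
rail 485 -165.0 312.1
rail 495 -165.0 305.9
rail 505 -183.9 297.4
rail 515 -189.1 289.2
rail 525 -209.5 108.2
rail 535 -254.8 196.4
rail 545 -240.5 204.7
rail 555 -240.7 207.9
```

View pics/w_post_z.png

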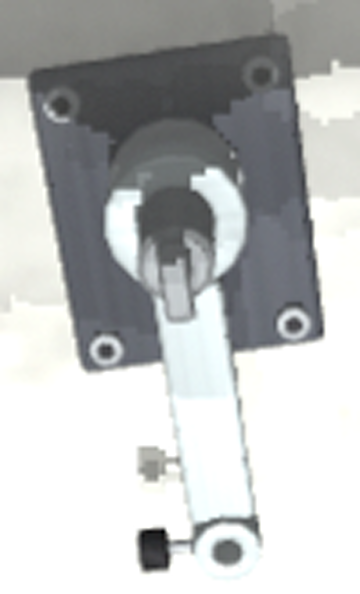

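```bash
python3 - <<'E'
from m import *
print('----')
m=(P[:,2]>60)&(P[:,2]<130)&(P[:,1]<-165)&(P[:,0]>470)&(P[:,0]<560);Q=P[m]
for x0 in range(475,560,10):
    q=Q[abs(Q[:,0]-x0)<5]
    if len(q): print('rail',x0,np.sort(q[:,1])[-5:].round(1),q[:,2].max().round(1))
Q=P[near&(P[:,2]>97)]; print('head',cv2.minAreaRect(Q[:,:2].astype(np.float32)),cv2.fitLine(Q[:,:2].astype(np.float32),2,0,.01,.01).ravel(),np.percentile(Q[:,2],[10,50,90]))
Q=P[near&(P[:,2]>84)&(P[:,2]<89)]; print('shoulder z',np.percentile(Q[:,2],[10,50,90]), cv2.minEnclosingCircle(Q[:,:2].astype(np.float32)))
m=(P[:,2]>46)&(P[:,2]<56)&(P[:,0]>540)&(P[:,0]<585)&(abs(P[:,1]+135)<25);Q=P[m]
print('arm',np.arctan2(*cv2.fitLine(Q[:,:2].astype(np.float32),2,0,.01,.01).ravel()[[1,0]]),np.median(Q[:,2]))
P,u,v=pts(L('bush.npz')); Q=disc(P,(522,386),24,3,30)
print('bush rect',cv2.minAreaRect(Q[:,:2].astype(np.float32)))
E
```

```text
spac 735 [498.4  59.8  21.7] enc [498.7  59.6] 16.7 bbox mid [498.8  59.9  21.7] [33.4 32.7  4.1]
  bench z -1.0917990394310095 top z 21.743288556701827
wash 1688 [512.2 202.2   4.9] enc [513.  201.8] 24.1 bbox mid [512.6 202.1   4.8] [48.  46.9  4. ]
  bench z -1.108525197047527 top z 4.874508136636138
bush 1616 [521.5 384.8  22.8] enc [522.2 384.6] 22.6 bbox mid [521.9 384.8  22.8] [44.6 42.6  6. ]
  bench z -1.09508295472574 top z 22.83431592081496
0 14 [ 487.1 -144.     2.7] min [ 4.806e+02 -1.606e+02  1.000e-01] max [ 521.4 -105.5    4.8]
5 2075 [ 511.7 -144.5    8.8] min [ 480.7 -184.2    5.1] max [ 557.8 -105.9   10. ]
10 380 [ 508.9 -143.8   12.3] min [ 482.4 -183.8   10. ] max [ 556.4 -108.3   15. ]
15 99 [ 508.2 -148.3   15.5] min [ 487.9 -179.5   15. ] max [ 520.9 -122.    16.6]
35 5 [ 503.4 -146.8   39.5] min [ 502.7 -156.4   38.8] max [ 504.7 -140.4   40. ]
40 42 [ 508.9 -148.2   42.2] min [ 502.2 -165.5   40. ] max [ 556.8 -128.2   44.9]
45 214 [ 537.3 -143.4   48.8] min [ 502.1 -166.3   45. ] max [ 559.5 -127.6   50. ]
50 766 [ 521.5 -146.4   51.7] min [ 502.5 -166.1  
[... 1460 characters left out ...]
6 -207.6 -207.6 -207.5] 108.4
rail 525 [-213.7 -212.7 -211.1 -210.3 -209.5] 108.2
rail 535 [-255.2 -255.1 -255.  -255.  -254.8] 130.0
rail 545 [-241.2 -241.1 -241.  -240.8 -240.5] 130.0
rail 555 [-243.6 -243.3 -242.4 -241.3 -240.7] 130.0
head ((499.17340087890625, -143.90060424804688), (48.78141403198242, 49.09635925292969), 40.20508575439453) [ 1.3014980e-01 -9.9149436e-01  4.9115118e+02 -1.4490933e+02] [291.20980341 298.95466271 305.70618772]
shoulder z [84.83618043 86.37955339 87.47381061] ((521.85986328125, -147.2870330810547), 9.941215515136719)
arm 0.11230284 49.93946116622294
bush rect ((522.1764526367188, 384.7770080566406), (39.885135650634766, 44.71683120727539), 73.99750518798828)
```

Request:
step_arm(linear=[[40, 0, 0], [80, 0, 0], [120, 0, 40], [160, -2, 80], [207, -4, 120], [207, -4, 140], [207, -4, 170], [207, -4, 170]], yaw=[0, 0, 0, 0, 0, 0, 0, 0], gripper=[1, 1, 1, 1, 1, 1, 1, 1])

```text
clock: 5.15
eef_pos: [493.6, 65.1, 67.3]
tool_rot: [-3.133, -0.002, 1.582]
force: [-0.4, -0.4, 0.2]
width: 85.4
```

```bash
python3 - <<'E'
from h import *
to(498.8,59.7,27.5,1.571)
E
```

```text
t 5.15 pos [493.6  65.1  67.3] rot [-3.133e+00 -2.000e-03  1.582e+00] LIN [-5.5  5.5 39.7] YAW 0.011
```

Request:
step_arm(linear=[[0, 0, 20], [0, 0, 20], [0, 0, 20]], yaw=[0, 0, 0], gripper=[1, 1, 1])

```text
clock: 5.4
eef_pos: [497.2, 59.6, 52.3]
tool_rot: [-3.14, 0.0, 1.573]
force: [0.0, -0.6, 0.6]
width: 85.6
```

```bash
python3 - <<'E'
from h import *
to(498.8,59.7,27.5,1.571)
E
```

```text
t 5.4 pos [497.2  59.6  52.3] rot [-3.14   0.     1.573] LIN [ 0.1  1.6 24.8] YAW 0.002
```

Request:
step_arm(linear=[[0, 1.6, 12], [0, 1.6, 24.8], [0, 1.6, 24.8], [0, 1.6, 24.8], [0, 1.6, 24.8], [0, 1.6, 24.8], [0, 1.6, 24.8], [0, 1.6, 24.8]], yaw=[0, 0, 0, 0, 0, 0, 0, 0], gripper=[1, 1, 1, -0.1, -0.1, -1, -1, -1])

```text
clock: 6.07
eef_pos: [499.7, 59.2, 28.2]
tool_rot: [3.14, -0.0, 1.572]
force: [-0.2, -0.3, 2.7]
width: 31.1
```

Request:
step_arm(linear=[[0, 0, 0], [0, 0, 0]], yaw=[0, 0], gripper=[-1, -1])

```text
clock: 6.23
eef_pos: [499.7, 59.2, 28.2]
tool_rot: [3.14, -0.0, 1.572]
force: [-0.6, -0.4, 6.1]
width: 31.4
```

```bash
python3 - <<'E'
from h import *
to(498.8,59.7,110,1.571)
d=save('wrist','w_grip1.png');np.savez('grip1.npz',**d)
E
```

```text
t 6.23 pos [499.7  59.2  28.2] rot [ 3.14  -0.     1.572] LIN [  0.5  -0.8 -81.8] YAW 0.001
```

View pics/w_grip1.png

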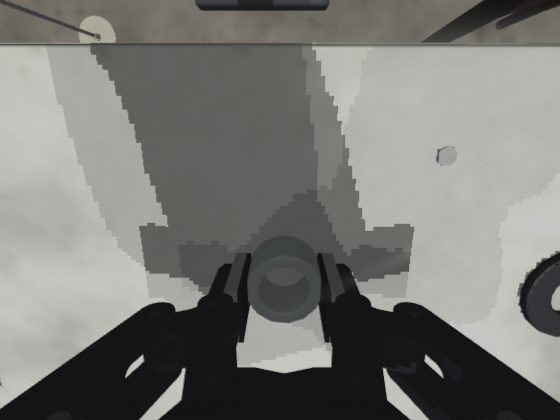

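Request:
step_arm(linear=[[0, 0, -20], [0, 0, -60], [0, 0, -100], [0, 0, -130], [0, 0, -130], [0, 0, -130]], yaw=[0, 0, 0, 0, 0, 0], gripper=[-1, -1, -1, -1, -1, -1])

```text
clock: 6.78
eef_pos: [500.4, 59.4, 159.3]
tool_rot: [3.137, -0.001, 1.572]
force: [-0.3, -0.3, -1.1]
width: 31.2
```

```bash
cat > inhand.py <<'E'
from h import *
from scipy.optimize import least_squares
def held(f,R,zlo,zhi,d=None):
    s=ctrl.read_state(); p=np.array(s['eef_pos']);yaw=s['tool_rot'][2]
    if d is None:
        d=save('wrist',f)
    P,u,v=pts(d)
    tx=np.array([np.cos(yaw),np.sin(yaw)]);ty=np.array([np.sin(yaw),-np.cos(yaw)])
    D=P-p; T=np.stack([D[:,:2]@tx,D[:,:2]@ty,-D[:,2]],1)
    Q=T[(np.hypot(T[:,0],T[:,1])<R+3)&(T[:,2]>zlo)&(T[:,2]<zhi)]
    print('n',len(Q),'z med',np.median(Q[:,2]).round(1),'enc',[np.round(a,2) for a in cv2.minEnclosingCircle(Q[:,:2].astype(np.float32))],'min',Q.min(0).round(1),'max',Q.max(0).round(1))
    return T,Q
E
python3 - <<'E'
from inhand import *
s=ctrl.read_state();print({k:np.round(s[k],2) for k in ['clock','eef_pos','force','torque','width']})
T,Q=held('w_held1.png',17,-40,60)
for lo in range(-10,40,3):
    q=Q[(Q[:,2]>lo)&(Q[:,2]<=lo+3)]
    if len(q)>3: print(lo,len(q),q.min(0).round(1),q.max(0).round(1))
E
```

```text
{'clock': np.float64(6.78), 'eef_pos': array([500.41,  59.39, 159.26]), 'force': array([-0.31, -0.29, -1.13]), 'torque': array([-0.05,  0.03, -0.01]), 'width': np.float64(31.19)}
n 6416 z med 6.9 enc [array([ 0.02, -0.1 ]), np.float64(19.97)] min [-18.4 -17.9 -32.3] max [18.7 15.9 29.5]
-10 131 [-16.5 -11.9  -9.9] [16.5 10.7 -7. ]
-7 127 [-16.6 -11.9  -7. ] [16.6 10.6 -4. ]
-4 106 [-16.4 -11.7  -3.9] [16.4 10.5 -1. ]
-1 109 [-16.6 -11.5  -1. ] [16.4 10.8  2. ]
2 123 [-16.7 -13.2   2. ] [16.7 10.9  5. ]
5 2462 [-16.6 -17.7   5. ] [16.7 15.9  8. ]
8 512 [-16.6 -17.9   8. ] [16.6 10.9 11. ]
11 425 [-16.6 -17.7  11. ] [16.7 10.7 14. ]
14 377 [-16.6 -17.8  14. ] [16.5 10.9 17. ]
17 362 [-16.9 -17.6  17. ] [16.2 10.9 20. ]
20 331 [-16.1 -17.8  20. ] [16.5 10.7 23. ]
23 299 [-15.2 -17.8  23. ] [15.9 10.7 26. ]
26 187 [-15.5 -17.7  26. ] [15.9 10.6 28.9]
29 4 [ -7.1 -15.4  29. ] [ 1.4 11.  29.5]
```

View pics/w_held1.png

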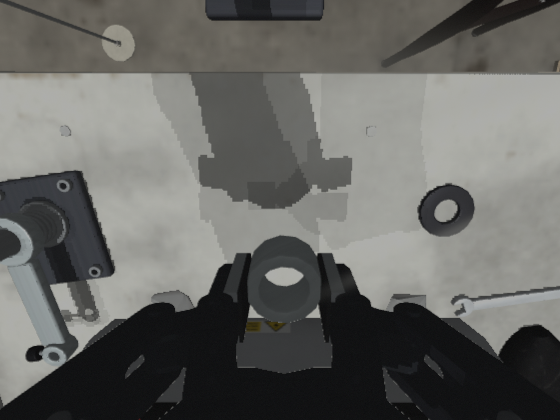

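Request:
step_arm(linear=[[-35, 4, -5], [-75, 10, -5], [-115, 15, -5], [-155, 20, -5], [-190, 22, -5], [-206.5, 22.5, -5], [-206.5, 22.5, -5], [-206.5, 22.5, -5]], yaw=[0, 0, 0, 0, 0, 0, 0, 0], gripper=[-1, -1, -1, -1, -1, -1, -1, -1])

```text
clock: 7.5
eef_pos: [520.6, -148.1, 160.4]
tool_rot: [-3.138, -0.001, 1.569]
force: [0.2, 0.4, -0.5]
width: 31.3
```

Request:
step_arm(linear=[[0, 0, 0]], yaw=[0], gripper=[-1])

```text
clock: 7.58
eef_pos: [521.2, -145.7, 160.9]
tool_rot: [-3.139, -0.002, 1.573]
force: [0.6, 0.3, -0.3]
width: 31.1
```

```bash
python3 - <<'E'
from inhand import *
to(522.7,-147.1,142,1.571)
T,Q=held('w_over1.png',17,4,8)
d=save('side','s_over1.png')
to(522.7,-147.1,142,1.571)
a=cv2.imread('pics/s_over1.png')[200:330,260:420]
cv2.imwrite('pics/s_over1z.png',cv2.resize(a,None,fx=4,fy=4,interpolation=cv2.INTER_CUBIC))
E
```

```text
t 7.58 pos [ 521.2 -145.7  160.9] rot [-3.139e+00 -2.000e-03  1.573e+00] LIN [-1.4  1.6 18.9] YAW 0.002
n 2504 z med 6.5 enc [array([ 0.02, -0.85]), np.float64(19.45)] min [-16.5 -17.8   4. ] max [16.6 15.6  8. ]
t 7.68 pos [ 521.7 -145.1  161.5] rot [-3.140e+00 -1.000e-03  1.575e+00] LIN [-2.   1.  19.5] YAW 0.004
```

View pics/w_over1.png

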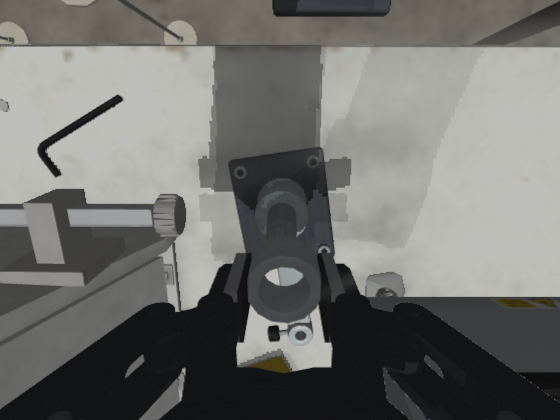

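View pics/s_over1z.png

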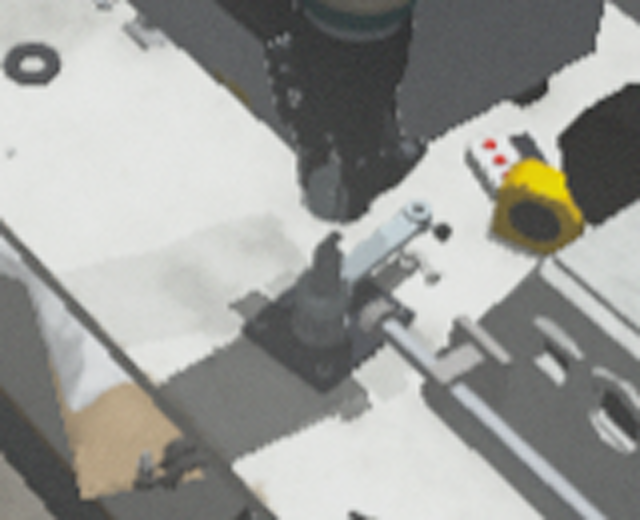

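Request:
step_arm(linear=[[0, 0, 0], [0, 0, 0], [0, 0, 0]], yaw=[0, 0, 0], gripper=[-1, -1, -1])

```text
clock: 7.93
eef_pos: [522.1, -146.4, 162.3]
tool_rot: [3.142, -0.0, 1.573]
force: [0.3, 0.0, -1.2]
width: 31.2
```

```bash
cat > stud.py <<'E'
from inhand import *
def stud(d):
    P,u,v=pts(d)
    near=np.hypot(P[:,0]-521.5,P[:,1]+147)<13
    for lo,hi in [(56,65),(65,75),(75,84),(84,90),(90,97),(97,106)]:
        Q=P[near&(P[:,2]>=lo)&(P[:,2]<hi)]
        if len(Q)>8: print(lo,len(Q),'ymid',((Q[:,1].min()+Q[:,1].max())/2).round(2),'min',Q.min(0).round(1),'max',Q.max(0).round(1))
E
python3 - <<'E'
from stud import *
to(522.7,-147.1,142,1.571)
d=save('wrist','w_over2.png'); stud(d); held('',17,4,8,d)
to(522.7,-147.1,142,1.571)
E
```

```text
t 7.93 pos [ 522.1 -146.4  162.3] rot [ 3.142 -0.     1.573] LIN [-0.7  0.6 20.3] YAW 0.002
56 101 ymid -146.89 min [ 511.9 -156.5   56. ] max [ 520.7 -137.3   64.9]
65 120 ymid -147.08 min [ 511.9 -156.5   65.1] max [ 520.  -137.6   75. ]
75 131 ymid -146.84 min [ 511.8 -156.4   75. ] max [ 523.2 -137.3   84. ]
84 346 ymid -147.21 min [ 511.8 -156.8   84.1] max [ 526.8 -137.6   89.1]
90 28 ymid -147.7 min [ 512.  -152.    90.2] max [ 521.  -143.5   97. ]
97 144 ymid -148.01 min [ 511.9 -151.9   97.1] max [ 519.3 -144.2  102.3]
n 2498 z med 6.5 enc [array([-0.07, -0.66]), np.float64(19.53)] min [-16.6 -17.6   4. ] max [16.5 16.   8. ]
t 7.98 pos [ 522.1 -146.6  162.3] rot [ 3.142 -0.     1.573] LIN [-0.5  0.6 20.3] YAW 0.002
```

Request:
step_arm(linear=[[-0.5, 0.6, 15], [-0.5, 0.6, 28], [-0.5, 0.6, 28], [-0.5, 0.6, 31], [-0.5, 0.6, 33], [-0.5, 0.6, 35], [-0.5, 0.6, 36], [-0.5, 0.6, 36]], yaw=[0, 0, 0, 0, 0, 0, 0, 0], gripper=[-1, -1, -1, -1, -1, -1, -1, -1])

```text
clock: 8.65
eef_pos: [522.7, -147.7, 126.4]
tool_rot: [3.141, 0.0, 1.572]
force: [-0.7, -0.1, -0.9]
width: 31.0
```

```bash
python3 - <<'E'
from stud import *
to(522.7,-147.0,82.5,1.571)
E
```

```text
t 8.65 pos [ 522.7 -147.7  126.4] rot [3.141 0.    1.572] LIN [ 0.7 -0.  43.9] YAW 0.001
```

Request:
step_arm(linear=[[0.5, 0, 4], [0.5, 0, 7], [0.5, 0, 9], [0.5, 0, 11], [0.5, 0, 13], [0.5, 0, 15], [0.5, 0, 17], [0.5, 0, 17]], yaw=[0, 0, 0, 0, 0, 0, 0, 0], gripper=[-1, -1, -1, -1, -1, -1, -1, -1])

```text
clock: 9.32
eef_pos: [522.4, -147.1, 108.8]
tool_rot: [-3.141, -0.0, 1.572]
force: [-1.2, -0.2, -0.9]
width: 31.3
```

Request:
step_arm(linear=[[0, 0, 5], [0, 0, 10], [0, 0, 15], [0, 0, 20], [0, 0, 23], [0, 0, 25], [0, 0, 26.5], [0, 0, 26.5]], yaw=[0, 0, 0, 0, 0, 0, 0, 0], gripper=[-1, -1, -1, -1, -1, -1, -1, -1])

```text
clock: 9.98
eef_pos: [522.5, -147.2, 82.5]
tool_rot: [-3.141, -0.0, 1.572]
force: [0.7, 0.4, -1.0]
width: 30.9
```

Request:
step_arm(linear=[[0, 0, 1.3], [0, 0, 1.3], [0, 0, 1.3], [0, 0, 1.3], [0, 0, 1.3]], yaw=[0, 0, 0, 0, 0], gripper=[-1, -1, 0.1, 0.1, 0.1])

```text
clock: 10.4
eef_pos: [522.8, -147.2, 81.7]
tool_rot: [3.141, 0.0, 1.572]
force: [0.3, 0.9, 0.2]
width: 47.3
```

Released. Rise and look.

Request:
step_arm(linear=[[0, 0, -15], [0, 0, -40], [0, 0, -80], [0, 0, -120], [0, 0, -150], [0, -15, -160], [0, -15, -160], [0, -15, -160]], yaw=[0, 0, 0, 0, 0, 0, 0, 0], gripper=[0.1, 0.1, 0.3, 1, 1, 1, 1, 1])

```text
clock: 11.07
eef_pos: [507.3, -147.4, 241.9]
tool_rot: [3.141, 0.001, 1.571]
force: [-0.3, 0.9, -0.1]
width: 85.6
```

```bash
python3 - <<'E'
from stud import *
to(513.3,202,100,1.571)
d=save('wrist','w_p2.png'); np.savez('p2.npz',**d)
P,u,v=pts(d)
near=np.hypot(P[:,0]-521.5,P[:,1]+147)<22
for lo in range(50,110,4):
    Q=P[near&(P[:,2]>=lo)&(P[:,2]<lo+4)]
    if len(Q)>8: print(lo,len(Q),'mid',((Q.min(0)+Q.max(0))/2).round(1),'min',Q.min(0).round(1),'max',Q.max(0).round(1))
Q=P[near&(P[:,2]>=72)&(P[:,2]<78)]; print(cv2.minEnclosingCircle(Q[:,:2].astype(np.float32)),np.median(Q[:,2]))
Q=P[near&(P[:,2]>=97)&(P[:,2]<104)];print(cv2.minAreaRect(Q[:,:2].astype(np.float32)),np.median(Q[:,2]))
E
```

```text
t 11.07 pos [ 507.3 -147.4  241.9] rot [3.141e+00 1.000e-03 1.571e+00] LIN [349.5   6.1 141.8] YAW 0.0
50 224 mid [ 515.1 -147.4   52. ] min [ 502.3 -166.6   50. ] max [ 527.8 -128.2   53.9]
54 33 mid [ 514.5 -144.8   56. ] min [ 505.4 -161.3   54.1] max [ 523.6 -128.4   57.9]
58 35 mid [ 514.7 -148.3   60. ] min [ 505.1 -164.    58. ] max [ 524.4 -132.7   61.9]
62 39 mid [ 515.3 -146.4   64. ] min [ 505.3 -160.9   62. ] max [ 525.3 -131.9   66. ]
66 40 mid [ 514.7 -147.    67.9] min [ 505.1 -162.7   66. ] max [ 524.3 -131.3   69.9]
70 128 mid [ 521.1 -146.9   72.1] min [ 505.2 -163.5   70.1] max [ 537.  -130.4   74. ]
74 445 mid [ 521.6 -146.9   76. ] min [ 505.3 -163.3   74. ] max [ 537.9 -130.5   78. ]
78 26 mid [ 515.6 -146.9   80. ] min [ 512.1 -155.9   78. ] max [ 519.1 -137.9   81.9]
82 93 mid [ 521.7 -147.4   84. ] min [ 512.1 -156.6   82.1] max [ 531.2 -138.1   86. ]
86 141 mid [ 521.  -147.4   87.4] min [ 512.8 -156.6   86. ] max [ 529.1 -138.1   88.8]
94 17 mid [ 520.5 -147.3   96.1] min [ 512.  -152.    94.2] max [ 529.  -142.7   97.9]
98 163 mid [ 521.7 -147.3  100. ] min [ 512.  -151.9   98. ] max [ 531.5 -142.7  102. ]
102 20 mid [ 521.6 -146.9  102.3] min [ 515.  -149.4  102. ] max [ 528.2 -144.4  102.7]
((521.9241943359375, -147.10797119140625), 16.84355354309082) 74.69174301268885
((521.803955078125, -147.05584716796875), (20.054332733154297, 7.104694366455078), 8.54853343963623) 100.92196709054443
```

View pics/w_p2.png

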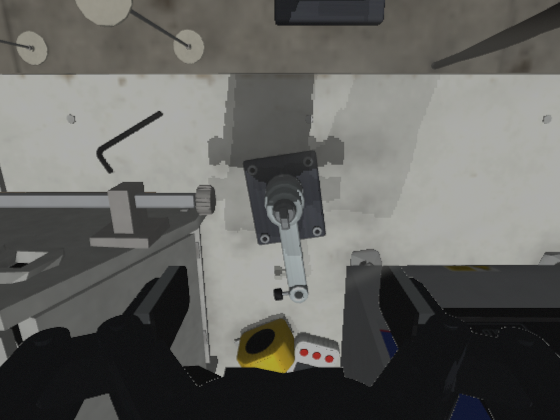

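Request:
step_arm(linear=[[40, 0, 0], [81, 1, 0], [122, 2, 0], [163, 3, 30], [204, 4, 60], [245, 5, 90], [286, 6, 110], [327, 6, 130]], yaw=[0, 0, 0, 0, 0, 0, 0, 0], gripper=[1, 1, 1, 1, 1, 1, 1, 1])

```text
clock: 11.78
eef_pos: [511.9, 149.9, 124.5]
tool_rot: [-3.138, 0.001, 1.572]
force: [0.6, 0.5, 0.2]
width: 84.8
```

```bash
python3 - <<'E'
from h import *
to(513.2,202,50,1.571)
E
```

```text
t 11.78 pos [511.9 149.9 124.5] rot [-3.138e+00  1.000e-03  1.572e+00] LIN [52.2  1.6 74.4] YAW 0.001
```

Request:
step_arm(linear=[[25, 1, 30], [40, 1, 60], [40, 1, 60], [40, 1, 60], [40, 1, 60]], yaw=[0, 0, 0, 0, 0], gripper=[1, 1, 1, 1, 1])

```text
clock: 12.2
eef_pos: [513.8, 187.4, 67.2]
tool_rot: [-3.14, 0.002, 1.571]
force: [0.4, -1.5, 0.0]
width: 85.5
```

```bash
python3 - <<'E'
from h import *
to(513.2,202,24.2,1.571)
E
```

```text
t 12.2 pos [513.8 187.4  67.2] rot [-3.140e+00  2.000e-03  1.571e+00] LIN [14.6 -0.6 43. ] YAW 0.0
```

Request:
step_arm(linear=[[14.6, -0.6, 10], [14.6, -0.6, 25], [14.6, -0.6, 38], [14.6, -0.6, 42], [14.6, -0.6, 43], [14.6, -0.6, 43], [14.6, -0.6, 43], [14.6, -0.6, 43]], yaw=[0, 0, 0, 0, 0, 0, 0, 0], gripper=[1, 1, 1, 1, 1, 1, 0.35, 0.35])

```text
clock: 12.87
eef_pos: [513.9, 203.1, 25.4]
tool_rot: [3.14, -0.0, 1.571]
force: [-0.2, -0.4, 0.1]
width: 63.7
```

Request:
step_arm(linear=[[0, 0, 1], [0, 0, 1], [0, 0, 1], [0, 0, 1], [0, 0, 1], [0, 0, 1]], yaw=[0, 0, 0, 0, 0, 0], gripper=[0.3, 0, -1, -1, -1, -1])

```text
clock: 13.37
eef_pos: [513.5, 203.3, 24.6]
tool_rot: [3.141, 0.0, 1.572]
force: [-1.3, -0.4, 7.4]
width: 44.2
```

```bash
python3 - <<'E'
from inhand import *
d=save('wrist','w_grip2.png')
to(513.2,202,24.2,1.571)
E
```

```text
t 13.42 pos [513.5 203.3  24.6] rot [ 3.141 -0.     1.572] LIN [-1.3 -0.3  0.4] YAW 0.001
```

View pics/w_grip2.png

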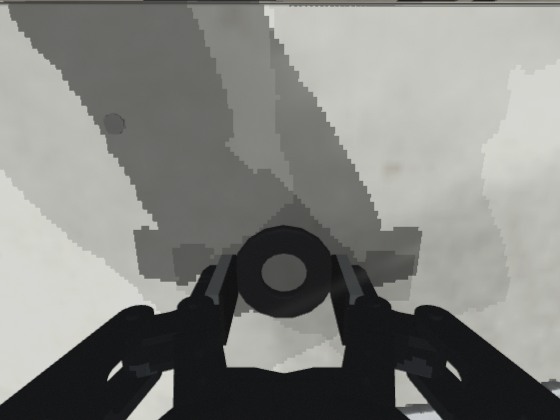

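Request:
step_arm(linear=[[0, 0, -5], [0, 0, -20], [0, 0, -50], [0, 0, -90], [0, 0, -130], [0, 0, -140], [0, 0, -140], [0, 0, -140]], yaw=[0, 0, 0, 0, 0, 0, 0, 0], gripper=[-1, -1, -1, -1, -1, -1, -1, -1])

```text
clock: 14.08
eef_pos: [513.4, 203.3, 164.2]
tool_rot: [3.14, -0.0, 1.572]
force: [0.2, -0.4, -1.6]
width: 44.2
```

```bash
python3 - <<'E'
from inhand import *
T,Q=held('w_held2.png',24,12,24)
for lo in range(12,36,1):
    q=T[(np.hypot(T[:,0],T[:,1])<27)&(T[:,2]>lo)&(T[:,2]<=lo+1)]
    if len(q)>3: print(lo,len(q),q.min(0).round(1),q.max(0).round(1))
# plane fit of the top face
q=T[(np.hypot(T[:,0],T[:,1])<23)&(np.hypot(T[:,0],T[:,1])>12)&(abs(T[:,0])<19)&(T[:,2]>12)&(T[:,2]<24)]
A=np.c_[q[:,:2],np.ones(len(q))];print(np.linalg.lstsq(A,q[:,2],rcond=None)[0])
to(513.2,202,24.2,1.571)
E
```

```text
n 6147 z med 19.9 enc [array([-0.01, -2.5 ]), np.float64(26.04)] min [-24.6 -24.6  12. ] max [24.5 23.1 24. ]
12 48 [-24.4 -11.6  12. ] [22.7 10.3 13. ]
13 39 [-24.6 -11.7  13. ] [24.5 10.1 14. ]
14 49 [-24.4 -11.9  14. ] [24.3  9.9 15. ]
15 45 [-23.7 -11.9  15. ] [24.  10.7 16. ]
16 37 [-24.1 -11.6  16. ] [24.2  8.1 17. ]
17 48 [-24.3 -20.7  17. ] [23.9 11.4 18. ]
18 437 [-24.5 -23.2  18. ] [24.5 20.5 19. ]
19 2875 [-23.3 -24.6  19. ] [24.1 22.2 20. ]
20 2026 [-22.  -24.3  20. ] [22.4 23.1 21. ]
21 327 [-22.  -24.4  21. ] [22.4 23.1 22. ]
22 117 [-21.9 -24.4  22. ] [22.4 11.2 23. ]
23 99 [-20.1 -24.   23. ] [21.  10.9 24. ]
24 37 [-20.7 -23.9  24. ] [11.5 11.1 25. ]
25 6 [-17.8 -22.6  25.1] [ 8.8 11.2 25.4]
[-1.98885889e-03  5.01147415e-04  1.97937163e+01]
t 14.13 pos [512.6 203.  163. ] rot [-3.140e+00  1.000e-03  1.572e+00] LIN [ -0.9   0.8 138.8] YAW 0.001
```

View pics/w_held2.png

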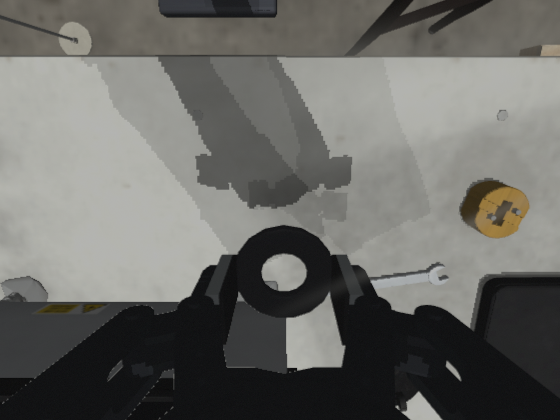

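Request:
step_arm(linear=[[-35, 1, 0], [-75, 2, 0], [-115, 3, 0], [-155, 4, 0], [-196, 5, 0], [-237, 6, 0], [-278, 8, 0], [-315, 9, 0]], yaw=[0, 0, 0, 0, 0, 0, 0, 0], gripper=[-1, -1, -1, -1, -1, -1, -1, -1])

```text
clock: 14.8
eef_pos: [521.1, -114.3, 161.6]
tool_rot: [-3.138, -0.0, 1.571]
force: [0.3, -1.2, -0.8]
width: 43.7
```

```bash
python3 - <<'E'
from h import *
to(522.5,-147.05,160,1.571)
E
```

```text
t 14.8 pos [ 521.1 -114.3  161.6] rot [-3.138 -0.     1.571] LIN [-32.8   1.4   1.6] YAW -0.0
```

Request:
step_arm(linear=[[-25, 1, 1], [-33, 1, 1], [-33, 1, 1], [-33, 1, 1], [-33, 1, 1], [-33, 1, 1]], yaw=[0, 0, 0, 0, 0, 0], gripper=[-1, -1, -1, -1, -1, -1])

```text
clock: 15.3
eef_pos: [523.7, -142.1, 162.3]
tool_rot: [-3.141, -0.001, 1.576]
force: [0.2, -0.3, -0.5]
width: 43.9
```

```bash
python3 - <<'E'
from h import *
to(522.5,-147.05,130,1.571)
E
```

```text
t 15.3 pos [ 523.7 -142.1  162.3] rot [-3.141e+00 -1.000e-03  1.576e+00] LIN [-5.  -1.2 32.3] YAW 0.005
```

Request:
step_arm(linear=[[-3, -1, 10], [-3, -1, 22], [-3, -1, 22], [-3, -1, 22], [-3, -1, 22]], yaw=[0, 0, 0, 0, 0], gripper=[-1, -1, -1, -1, -1])

```text
clock: 15.72
eef_pos: [522.8, -147.2, 140.7]
tool_rot: [-3.142, -0.0, 1.573]
force: [0.9, 0.1, 0.4]
width: 43.9
```

```bash
python3 - <<'E'
from h import *
to(522.5,-147.05,130,1.571)
E
```

```text
t 15.72 pos [ 522.8 -147.2  140.7] rot [-3.142 -0.     1.573] LIN [ 0.1 -0.3 10.7] YAW 0.002
```

Request:
step_arm(linear=[[0, -0.3, 6], [0, -0.3, 10], [0, -0.3, 12], [0, -0.3, 14], [0, -0.3, 16], [0, -0.3, 18], [0, -0.3, 20], [0, -0.3, 20]], yaw=[0, 0, 0, 0, 0, 0, 0, 0], gripper=[-1, -1, -1, -1, -1, -1, -1, -1])

```text
clock: 16.38
eef_pos: [522.2, -147.7, 120.3]
tool_rot: [-3.141, -0.0, 1.572]
force: [-0.4, -0.8, 0.6]
width: 44.1
```

```bash
python3 - <<'E'
from h import *
to(522.5,-147.05,102,1.571)
E
```

```text
t 16.38 pos [ 522.2 -147.7  120.3] rot [-3.141 -0.     1.572] LIN [ 0.6  0.3 18.3] YAW 0.001
```

Request:
step_arm(linear=[[0.5, 0.2, 3], [0.5, 0.2, 5], [0.5, 0.2, 7], [0.5, 0.2, 9], [0.5, 0.2, 12], [0.5, 0.2, 15], [0.5, 0.2, 18], [0.5, 0.2, 18]], yaw=[0, 0, 0, 0, 0, 0, 0, 0], gripper=[-1, -1, -1, -1, -1, -1, -1, -1])

```text
clock: 17.05
eef_pos: [522.2, -147.1, 102.0]
tool_rot: [-3.14, -0.0, 1.572]
force: [0.2, 0.6, -0.5]
width: 44.2
```

Request:
step_arm(linear=[[0, 0, 1.2], [0, 0, 1.2], [0, 0, 1.2], [0, 0, 1.2], [0, 0, 1.2]], yaw=[0, 0, 0, 0, 0], gripper=[-1, -1, 0.3, 0.3, 0.3])

```text
clock: 17.47
eef_pos: [522.8, -147.2, 101.7]
tool_rot: [3.141, 0.0, 1.572]
force: [-0.1, -0.4, -0.1]
width: 55.7
```

Request:
step_arm(linear=[[0, 0, -15], [0, 0, -40], [0, 0, -80], [0, 0, -120], [0, -5, -140], [0, -15, -140], [0, -15, -140], [0, -15, -140]], yaw=[0, 0, 0, 0, 0, 0, 0, 0], gripper=[0.3, 0.3, 0.4, 1, 1, 1, 1, 1])

```text
clock: 18.13
eef_pos: [507.2, -147.3, 241.6]
tool_rot: [-3.141, 0.0, 1.572]
force: [-0.5, 0.2, -1.2]
width: 85.6
```

```bash
python3 - <<'E'
from stud import *
to(522,384.7,100,1.31)
d=save('wrist','w_p3.png'); np.savez('p3.npz',**d)
P,u,v=pts(d)
near=np.hypot(P[:,0]-521.5,P[:,1]+147)<28
for lo in range(60,110,3):
    Q=P[near&(P[:,2]>=lo)&(P[:,2]<lo+3)]
    if len(Q)>8: print(lo,len(Q),'mid',((Q.min(0)+Q.max(0))/2).round(1),'min',Q.min(0).round(1),'max',Q.max(0).round(1))
Q=P[near&(P[:,2]>=78)&(P[:,2]<83)]; print(cv2.minEnclosingCircle(Q[:,:2].astype(np.float32)),np.median(Q[:,2]))
Q=P[near&(P[:,2]>=97)&(P[:,2]<104)];print(cv2.minAreaRect(Q[:,:2].astype(np.float32)),np.median(Q[:,2]))
E
```

```text
t 18.13 pos [ 507.2 -147.3  241.6] rot [-3.141  0.     1.572] LIN [532.   15.3 141.5] YAW 0.262
72 9 mid [ 523.3 -147.2   73.8] min [ 520.1 -157.7   72.7] max [ 526.4 -136.6   74.8]
75 27 mid [ 508.1 -146.3   76.6] min [ 498.6 -165.5   75.4] max [ 517.6 -127.1   77.8]
78 935 mid [ 521.6 -146.8   79.5] min [ 498.3 -170.2   78.1] max [ 545.  -123.3   81. ]
81 709 mid [ 522.  -147.2   82.5] min [ 499.5 -170.    81. ] max [ 544.5 -124.3   83.9]
84 161 mid [ 521.5 -147.2   85.5] min [ 511.9 -156.5   84.1] max [ 531.1 -137.9   87. ]
87 53 mid [ 520.5 -146.8   87.8] min [ 513.2 -154.6   87. ] max [ 527.7 -138.9   88.6]
93 11 mid [ 518.3 -147.6   95.2] min [ 512.3 -151.8   94.4] max [ 524.3 -143.3   96. ]
96 25 mid [ 521.9 -147.1   97.5] min [ 511.9 -151.8   96.2] max [ 531.9 -142.5   98.9]
99 152 mid [ 521.9 -147.6  100.5] min [ 512.1 -151.7   99. ] max [ 531.6 -143.4  102. ]
102 19 mid [ 521.7 -146.8  102.6] min [ 514.7 -149.3  102. ] max [ 528.7 -144.3  103.2]
((522.114990234375, -147.2073974609375), 23.87645721435547) 80.8770278352797
((521.9385375976562, -147.16238403320312), (19.556142807006836, 6.972424507141113), 8.567549705505371) 100.78436938399219
```

View pics/w_p3.png

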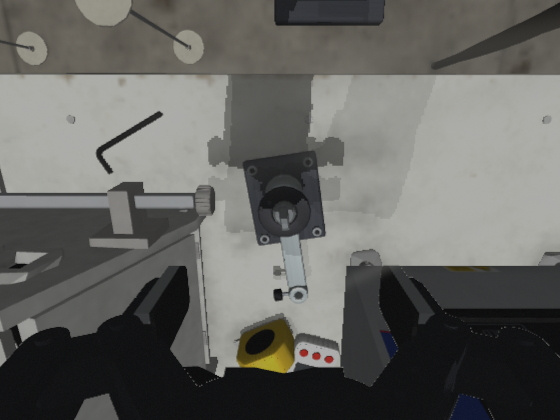

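Request:
step_arm(linear=[[40, 0, 0], [81, 0, 0], [122, 0, 0], [163, 2, 0], [204, 4, 0], [245, 6, 10], [286, 8, 20], [327, 9, 30]], yaw=[0, 0, 0, 0, 0, 0.1, 0.15, 0.2], gripper=[1, 1, 1, 1, 1, 1, 1, 1])

```text
clock: 18.85
eef_pos: [516.1, 180.3, 210.5]
tool_rot: [-3.141, 0.001, 1.369]
force: [0.4, 0.0, 0.1]
width: 85.0
```

```bash
python3 - <<'E'
from h import *
to(522,384.7,70,1.31)
E
```

```text
t 18.85 pos [516.1 180.3 210.5] rot [-3.141e+00  1.000e-03  1.369e+00] LIN [201.5 -35.  140.4] YAW 0.059
```

Request:
step_arm(linear=[[38, -7, 10], [76, -14, 30], [115, -21, 50], [154, -27, 75], [190, -33, 100], [195, -34, 125], [195, -34, 130], [195, -34, 130]], yaw=[0, 0, 0, 0.06, 0.06, 0.06, 0.06, 0.06], gripper=[1, 1, 1, 1, 1, 1, 1, 1])

```text
clock: 19.52
eef_pos: [518.6, 375.9, 77.6]
tool_rot: [-3.137, 0.006, 1.315]
force: [-0.7, -0.3, -0.1]
width: 85.3
```

```bash
python3 - <<'E'
from h import *
to(522,384.7,60,1.31)
E
```

```text
t 19.52 pos [518.6 375.9  77.6] rot [-3.137  0.006  1.315] LIN [ 9.5  1.2 17.5] YAW 0.005
```

Request:
step_arm(linear=[[6, 1, 10], [6, 1, 17], [6, 1, 17], [6, 1, 17]], yaw=[0, 0, 0, 0], gripper=[1, 1, 1, 1])

```text
clock: 19.85
eef_pos: [524.5, 380.6, 65.3]
tool_rot: [3.141, 0.0, 1.31]
force: [0.3, 0.3, 0.9]
width: 85.2
```

```bash
python3 - <<'E'
from h import *
d=save('wrist','w_b2.png');P,u,v=pts(d)
Q=P[(np.hypot(P[:,0]-522,P[:,1]-384.7)<28)&(abs(P[:,2]-22.8)<3)]
print(len(Q),cv2.minAreaRect(Q[:,:2].astype(np.float32)),cv2.minEnclosingCircle(Q[:,:2].astype(np.float32)))
to(522,384.7,27,1.31)
E
```

```text
4277 ((522.0891723632812, 384.73370361328125), (40.13011169433594, 44.88694763183594), 73.75532531738281) ((522.2246704101562, 384.7738342285156), 22.68375015258789)
t 19.9 pos [524.6 380.9  65.6] rot [ 3.141 -0.     1.311] LIN [ 3.  -3.5 38.6] YAW 0.001
```

View pics/w_b2.png

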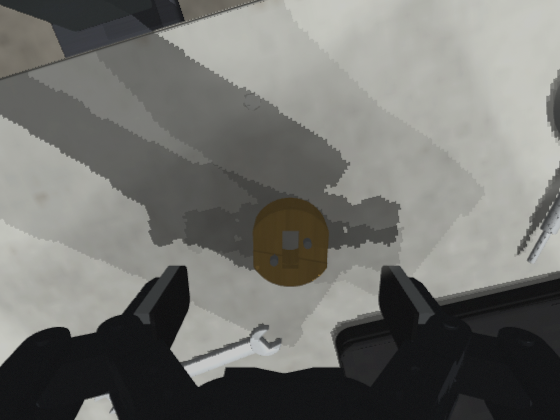

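Request:
step_arm(linear=[[2.5, -2.8, 12], [2.5, -2.8, 25], [2.5, -2.8, 34], [2.5, -2.8, 37], [2.5, -2.8, 38], [2.5, -2.8, 38], [2.5, -2.8, 38]], yaw=[0.02, 0.02, 0.02, 0.02, 0.02, 0.02, 0.02], gripper=[1, 1, 1, 1, 1, 1, 0.3])

```text
clock: 20.48
eef_pos: [522.0, 384.8, 27.0]
tool_rot: [3.141, -0.0, 1.292]
force: [-0.7, 0.3, 0.9]
width: 75.3
```

```bash
python3 - <<'E'
from h import *
to(522.1,384.75,27,1.287)
E
```

```text
t 20.48 pos [522.  384.8  27. ] rot [ 3.141 -0.     1.292] LIN [-0.   0.1 -0. ] YAW 0.005
```

Request:
step_arm(linear=[[0, 0, 0], [0, 0, 0], [0, 0, 0], [0, 0, 0], [0, 0, 0], [0, 0, 0], [0, 0, 0]], yaw=[0, 0, 0, 0, 0, 0, 0], gripper=[0.2, 0, -1, -1, -1, -1, -1])

```text
clock: 21.07
eef_pos: [522.3, 385.0, 27.6]
tool_rot: [3.141, -0.001, 1.292]
force: [0.4, 0.1, 5.4]
width: 38.9
```

Request:
step_arm(linear=[[0, 0, -5], [0, 0, -20], [0, 0, -50], [0, 0, -90], [0, 0, -130], [0, 0, -145], [0, 0, -145], [0, 0, -145]], yaw=[0, 0, 0, 0, 0, 0, 0, 0], gripper=[-1, -1, -1, -1, -1, -1, -1, -1])

```text
clock: 21.73
eef_pos: [522.0, 384.8, 173.5]
tool_rot: [3.14, -0.002, 1.292]
force: [0.4, -0.5, -2.3]
width: 38.8
```

```bash
python3 - <<'E'
from inhand import *
T,Q=held('w_held3.png',22.5,1,8)
for lo in range(-4,34,1):
    q=T[(np.hypot(T[:,0],T[:,1])<25)&(T[:,2]>lo)&(T[:,2]<=lo+1)]
    if len(q)>3: print(lo,len(q),q.min(0).round(1),q.max(0).round(1))
q=T[(np.hypot(T[:,0],T[:,1])<22)&(abs(T[:,0])<18)&(T[:,2]>1)&(T[:,2]<6)]
A=np.c_[q[:,:2],np.ones(len(q))];print(np.linalg.lstsq(A,q[:,2],rcond=None)[0])
to(513.2,202,24.2,1.571)
a=cv2.imread('pics/w_held3.png')[220:340,220:340]
cv2.imwrite('pics/w_held3z.png',cv2.resize(cv2.convertScaleAbs(a,alpha=1.8,beta=10),None,fx=5,fy=5,interpolation=cv2.INTER_CUBIC))
E
```

```text
n 6721 z med 4.9 enc [array([ 0.01, -1.65]), np.float64(24.74)] min [-23. -23.   1.] max [22.9 23.1  8. ]
-4 52 [-22.4 -11.9  -4. ] [22.1 10.8 -3. ]
-3 63 [-21.7 -12.   -3. ] [22.2 11.1 -2. ]
-2 72 [-21.9 -12.1  -2. ] [22.   9.8 -1. ]
-1 145 [-22.  -11.9  -1. ] [21.8 10.5 -0. ]
0 123 [-22.2 -12.4   0. ] [22.   9.8  1. ]
1 86 [-22.  -12.1   1. ] [22.1  6.4  2. ]
2 81 [-22.1 -12.1   2. ] [22.3 10.6  3. ]
3 556 [-21.9 -23.    3. ] [21.6 21.4  4. ]
4 3037 [-21.9 -22.7   4. ] [22.2 22.3  5. ]
5 1682 [-22.1 -22.7   5. ] [22.  23.1  6. ]
6 851 [-21.1 -22.5   6. ] [21.6 23.   7. ]
7 409 [-22.  -22.5   7. ] [22.2 11.8  8. ]
8 150 [-22.1 -22.5   8. ] [22. 12.  9.]
9 128 [-22.  -22.5   9. ] [22.1 11.9 10. ]
10 121 [-22.  -22.4  10. ] [21.9 12.  11. ]
11 122 [-22.1 -22.5  11. ] [22.  12.1 12. ]
12 115 [-21.9 -22.6  12. ] [22.2 11.6 13. ]
13 110 [-21.6 -22.4  13. ] [21.9 11.9 14. ]
14 115 [-22.2 -22.4  14. ] [22.  11.5 15. ]
15 102 [-21.5 -22.5  15. ] [22.2 11.7 16. ]
16 113 [-22.  -22.6  16. ] [21.9 11.5 17. ]
17 94 [-22.1 -22.6  17. ] [21.1 11.3 18. ]
18 103 [-21.9 -22.5  18. ] [21.7 11.5 19. ]
19 105 [-22.1 -22.5  19. ] [21.8 11.6 20. ]
20 102 [-20.8 -22.5  20. ] [21.5 11.7 21. ]
21 78 [-21.4 -22.6  21. ] [18.3 11.7 22. ]
22 79 [-19.2 -22.4  22. ] [18.  11.7 23. ]
23 95 [-19.8 -22.4  23. ] [19.5 11.6 24. ]
24 68 [-18.9 -22.5  24. ] [18.2 11.4 25. ]
25 86 [-17.6 -22.4  25. ] [19.8 11.7 26. ]
26 82 [-19.7 -22.3  26. ] [19.4 11.6 27. ]
27 57 [-19.2 -22.4  27. ] [17.6 11.3 28. ]
28 26 [-16.9 -22.1  28. ] [12.2 11.5 28.9]
[-1.80318936e-03 -1.03513691e-05  4.68463604e+00]
t 21.78 pos [521.2 384.1 171.8] rot [-3.141e+00  1.000e-03  1.292e+00] LIN [-177.2   42.6  147.7] YAW -0.279
```

View pics/w_held3z.png

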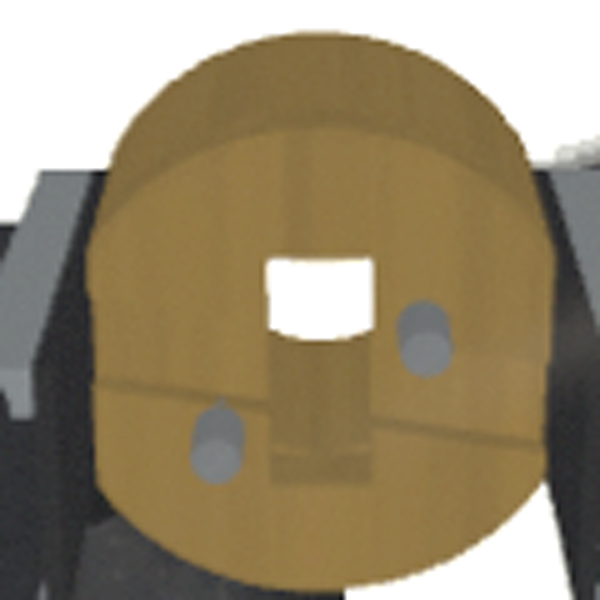

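```bash
python3 - <<'E'
from h import *
to(518,100,168,1.571)
to(521.9,-147.1,168,1.72)
E
```

```text
t 21.78 pos [521.2 384.1 171.8] rot [-3.141e+00  1.000e-03  1.292e+00] LIN [-274.    75.2    4. ] YAW -0.279
t 21.78 pos [521.2 384.1 171.8] rot [-3.141e+00  1.000e-03  1.292e+00] LIN [-510.5  146.9    4.2] YAW -0.428
```

Request:
step_arm(linear=[[-36, 10, 2], [-74, 21, 3], [-112, 32, 4], [-150, 42, 4], [-188, 53, 4], [-226, 64, 4], [-264, 75, 4], [-300, 86, 4]], yaw=[0, -0.05, -0.1, -0.2, -0.3, -0.4, -0.43, -0.43], gripper=[-1, -1, -1, -1, -1, -1, -1, -1])

```text
clock: 22.45
eef_pos: [519.9, 70.0, 166.1]
tool_rot: [-3.137, 0.0, 1.723]
force: [0.2, -1.1, -1.8]
width: 38.8
```

```bash
python3 - <<'E'
from h import *
to(521.9,-147.1,168,1.72)
E
```

```text
t 22.45 pos [519.9  70.  166.1] rot [-3.137  0.     1.723] LIN [-214.9  -31.    -1.8] YAW 0.003
```

Request:
step_arm(linear=[[-38, -5, -1], [-76, -11, -1], [-114, -16, -1], [-152, -22, -1], [-185, -27, -1], [-200, -29, -1], [-205, -30, -1], [-205, -30, -1]], yaw=[0, 0, 0, 0, 0, 0, 0, 0], gripper=[-1, -1, -1, -1, -1, -1, -1, -1])

```text
clock: 23.12
eef_pos: [521.7, -135.8, 167.4]
tool_rot: [-3.138, -0.001, 1.719]
force: [0.7, -0.6, -1.2]
width: 38.5
```

```bash
python3 - <<'E'
from h import *
to(521.9,-147.1,140,1.72)
E
```

```text
t 23.12 pos [ 521.7 -135.8  167.4] rot [-3.138e+00 -1.000e-03  1.719e+00] LIN [-11.2  -1.4  27.4] YAW -0.001
```

Request:
step_arm(linear=[[-6, -1, 10], [-8, -1, 22], [-8, -1, 22], [-8, -1, 22], [-8, -1, 22], [-8, -1, 22]], yaw=[0, 0, 0, 0, 0, 0], gripper=[-1, -1, -1, -1, -1, -1])

```text
clock: 23.62
eef_pos: [523.8, -141.6, 147.2]
tool_rot: [3.141, -0.0, 1.724]
force: [1.1, 0.3, -2.2]
width: 38.8
```

```bash
python3 - <<'E'
from inhand import *
held('w_over3.png',22.5,3,6)
to(521.9,-147.1,125,1.72)
E
```

```text
n 5315 z med 4.7 enc [array([-0.07, -1.53]), np.float64(24.79)] min [-22.9 -22.6   3. ] max [22.8 22.6  6. ]
t 23.67 pos [ 523.8 -141.9  147.3] rot [3.141 0.    1.723] LIN [-4.9 -2.7 22.3] YAW 0.003
```

View pics/w_over3.png

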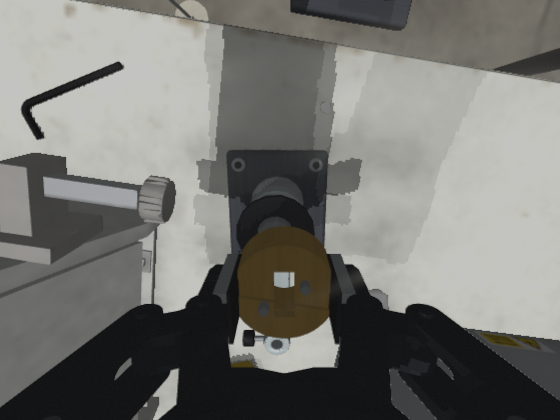

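Request:
step_arm(linear=[[-4.5, -2.3, 5], [-4.5, -2.3, 9], [-4.5, -2.3, 9], [-4.5, -2.3, 9], [-4.5, -2.3, 9]], yaw=[0, 0, 0, 0, 0], gripper=[-1, -1, -1, -1, -1])

```text
clock: 24.08
eef_pos: [521.8, -147.4, 137.8]
tool_rot: [-3.142, -0.0, 1.722]
force: [-0.0, -0.1, -1.0]
width: 39.2
```

```bash
python3 - <<'E'
from h import *
to(521.9,-147.1,120,1.72)
E
```

```text
t 24.08 pos [ 521.8 -147.4  137.8] rot [-3.142 -0.     1.722] LIN [ 0.3  0.2 17.8] YAW 0.002
```

Request:
step_arm(linear=[[0.2, 0.2, 5], [0.2, 0.2, 8], [0.2, 0.2, 10], [0.2, 0.2, 12], [0.2, 0.2, 14], [0.2, 0.2, 16], [0.2, 0.2, 17], [0.2, 0.2, 17]], yaw=[0, 0, 0, 0, 0, 0, 0, 0], gripper=[-1, -1, -1, -1, -1, -1, -1, -1])

```text
clock: 24.75
eef_pos: [521.8, -147.1, 120.6]
tool_rot: [-3.141, -0.0, 1.722]
force: [0.1, 0.4, -1.9]
width: 38.9
```

```bash
python3 - <<'E'
from h import *
to(521.9,-147.1,112,1.72)
E
```

```text
t 24.75 pos [ 521.8 -147.1  120.6] rot [-3.141 -0.     1.722] LIN [0.  0.1 8.6] YAW 0.002
```

Request:
step_arm(linear=[[0, 0, 1], [0, 0, 2], [0, 0, 3], [0, 0, 4], [0, 0, 5], [0, 0, 6], [0, 0, 7], [0, 0, 7]], yaw=[0, 0, 0, 0, 0, 0, 0, 0], gripper=[-1, -1, -1, -1, -1, -1, -1, -1])

```text
clock: 25.42
eef_pos: [521.8, -147.2, 113.7]
tool_rot: [-3.141, -0.0, 1.722]
force: [-0.8, 1.1, -1.8]
width: 38.5
```

Request:
step_arm(linear=[[0, 0, 1], [0, 0, 2], [0, 0, 3], [0, 0, 4], [0, 0, 4]], yaw=[0, 0, 0, 0, 0], gripper=[-1, -1, -1, -1, -1])

```text
clock: 25.83
eef_pos: [521.8, -147.2, 109.7]
tool_rot: [-3.141, -0.0, 1.722]
force: [-1.9, 0.3, -1.3]
width: 39.1
```

Request:
step_arm(linear=[[0, 0, 1], [0, 0, 2], [0, 0, 3], [0, 0, 3]], yaw=[0, 0, 0, 0], gripper=[-1, -1, -1, -1])

```text
clock: 26.17
eef_pos: [521.9, -147.2, 107.1]
tool_rot: [3.141, 0.0, 1.722]
force: [-1.7, 0.5, 4.3]
width: 38.7
```

Request:
step_arm(linear=[[0, 0, 1], [0, 0, 2], [0, 0, 3], [0, 0, 3]], yaw=[0, 0, 0, 0], gripper=[-1, -1, -1, -1])

```text
clock: 26.5
eef_pos: [521.9, -147.2, 104.1]
tool_rot: [3.142, 0.0, 1.722]
force: [-2.3, 0.4, 6.9]
width: 38.7
```

Request:
step_arm(linear=[[0, 0.1, 1], [0, 0.2, 2], [0, 0.2, 3], [0, 0.2, 4], [0, 0.2, 4]], yaw=[0, 0, 0, 0, 0], gripper=[-1, -1, -1, -1, -1])

```text
clock: 26.92
eef_pos: [522.0, -147.2, 100.2]
tool_rot: [-3.141, 0.0, 1.722]
force: [-1.6, -0.1, 8.2]
width: 38.7
```

Request:
step_arm(linear=[[0, 0, 1], [0, 0, 1], [0, 0, 2], [0, 0, 2]], yaw=[0, 0, 0, 0], gripper=[-1, -1, -1, -1])

```text
clock: 27.25
eef_pos: [522.0, -147.2, 98.3]
tool_rot: [-3.141, 0.0, 1.722]
force: [-1.8, 0.5, 7.8]
width: 39.0
```

Request:
step_arm(linear=[[0, 0, 0.5], [0, 0, 1], [0, 0, 1]], yaw=[0, 0, 0], gripper=[-1, -1, -1])

```text
clock: 27.5
eef_pos: [521.9, -147.1, 97.4]
tool_rot: [-3.141, 0.0, 1.722]
force: [-2.0, 0.9, 9.0]
width: 38.2
```

Request:
step_arm(linear=[[0, 0, 0.5], [0, 0, 1], [0, 0, 1]], yaw=[0, 0, 0], gripper=[-1, -1, -1])

```text
clock: 27.75
eef_pos: [522.0, -147.2, 96.4]
tool_rot: [-3.141, 0.0, 1.722]
force: [-2.1, 0.8, 9.0]
width: 39.1
```

Request:
step_arm(linear=[[0, 0, 0.5], [0, 0, 1], [0, 0, 1]], yaw=[0, 0, 0], gripper=[-1, -1, -1])

```text
clock: 28.0
eef_pos: [522.0, -147.1, 96.3]
tool_rot: [-3.142, 0.001, 1.722]
force: [-3.7, 1.2, 16.0]
width: 39.0
```

Request:
step_arm(linear=[[0, 0, -1.8], [0, 0, -1.8], [0, 0, -1.8], [0, 0, -1.8], [0, 0, -1.8], [0, 0, -1.8]], yaw=[0, 0, 0.08, 0.16, 0.24, 0.24], gripper=[-1, -1, -1, -1, -1, -1])

```text
clock: 28.5
eef_pos: [522.5, -147.5, 97.5]
tool_rot: [3.14, 0.001, 1.478]
force: [-2.1, -0.5, 9.1]
width: 39.0
```

Request:
step_arm(linear=[[0, 0, 0], [0, 0, 0], [0, 0, 0], [0, 0, 0], [0, 0, 0], [0, 0, 0], [0, 0, 0], [0, 0, 0]], yaw=[0.1, 0.2, 0.3, 0.4, 0.5, 0.6, 0.7, 0.8], gripper=[-1, -1, -1, -1, -1, -1, -1, -1])

```text
clock: 29.17
eef_pos: [522.6, -147.4, 97.5]
tool_rot: [3.14, -0.001, 0.677]
force: [-1.5, 0.8, 8.7]
width: 38.5
```

```bash
python3 - <<'E'
from h import *
s=ctrl.read_state();print(np.round(s['force'],1),np.round(s['torque'],2),np.round(s['qpos'],2))
to(521.9,-147.1,97.4,1.722-1.396)
E
```

```text
[-1.5  0.8  8.7] [0.06 0.4  0.11] [ 0.19  0.71  0.05  1.95 -0.07  0.48  0.97]
t 29.17 pos [ 522.6 -147.4   97.5] rot [ 3.14e+00 -1.00e-03  6.77e-01] LIN [-0.4 -0.6  0.1] YAW 0.351
```

Request:
step_arm(linear=[[0, 0, 0], [0, 0, 0], [0, 0, 0], [0, 0, 0], [0, 0, 0], [0, 0, 0]], yaw=[0.08, 0.16, 0.24, 0.32, 0.36, 0.36], gripper=[-1, -1, -1, -1, -1, -1])

```text
clock: 29.67
eef_pos: [522.8, -147.3, 97.5]
tool_rot: [3.141, -0.001, 0.321]
force: [-1.0, 1.1, 7.6]
width: 38.9
```

```bash
python3 - <<'E'
from h import *
s=ctrl.read_state();print(np.round(s['force'],1),np.round(s['torque'],2))
save('wrist','w_turn.png')
to(521.9,-147.1,97.4,1.722-1.396)
a=cv2.imread('pics/w_turn.png')[200:350,200:350]
cv2.imwrite('pics/w_turnz.png',cv2.resize(cv2.convertScaleAbs(a,alpha=1.8,beta=10),None,fx=4,fy=4,interpolation=cv2.INTER_CUBIC))
E
```

```text
[-1.   1.1  7.6] [ 0.09  0.3  -0.04]
t 29.72 pos [ 522.8 -147.2   97.4] rot [ 3.141e+00 -1.000e-03  3.220e-01] LIN [-0.8 -0.4  0. ] YAW -0.004
```

View pics/w_turnz.png

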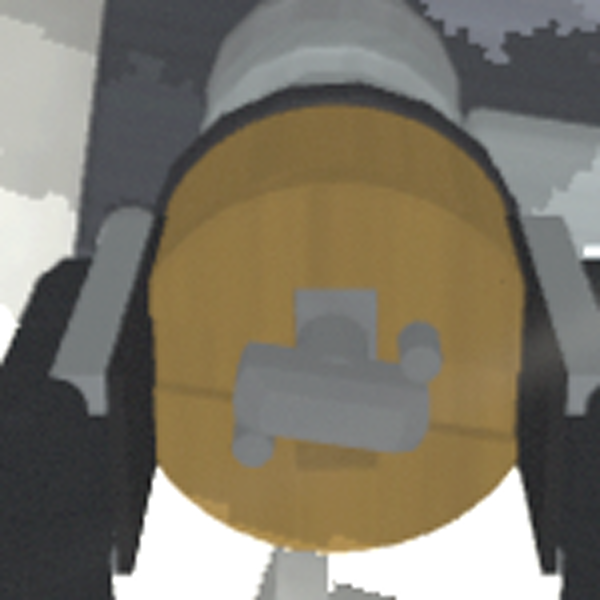

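Request:
step_arm(linear=[[0, 0, -1], [0, 0, -2], [0, 0, -2.8], [0, 0, -2.8]], yaw=[0, 0, 0, 0], gripper=[-1, -1, -1, -1])

```text
clock: 30.05
eef_pos: [522.8, -147.2, 100.2]
tool_rot: [3.141, -0.001, 0.322]
force: [-0.9, -0.4, 8.3]
width: 38.7
```

```bash
python3 - <<'E'
from h import *
s=ctrl.read_state();print(np.round(s['force'],1),np.round(s['torque'],2))
to(521.9,-147.1,97.4,1.722-1.396)
E
```

```text
[-0.9 -0.4  8.3] [ 0.11  0.24 -0.08]
t 30.05 pos [ 522.8 -147.2  100.2] rot [ 3.141e+00 -1.000e-03  3.220e-01] LIN [-0.8 -0.4  2.8] YAW -0.004
```

Request:
step_arm(linear=[[0, 0, -0.5], [0, 0, -0.5], [0, 0, -0.5], [0, 0, -0.5], [0, 0, -0.5], [0, 0, -0.5]], yaw=[0, 0, 0, 0, 0, 0], gripper=[-1, -1, 0.15, 0.15, 0.15, 0.15])

```text
clock: 30.55
eef_pos: [522.0, -147.1, 99.7]
tool_rot: [-3.141, 0.0, 0.322]
force: [0.2, 0.5, 0.5]
width: 49.1
```

Request:
step_arm(linear=[[0, 0, -10], [0, 0, -35], [0, 0, -75], [0, 0, -115], [0, -5, -140], [0, -15, -140], [0, -15, -140], [0, -15, -140]], yaw=[0, 0, 0, 0, 0, 0, 0, 0], gripper=[0.15, 0.15, 0.3, 1, 1, 1, 1, 1])

```text
clock: 31.22
eef_pos: [516.8, -132.1, 239.8]
tool_rot: [-3.141, 0.001, 0.323]
force: [-0.1, -0.7, -0.9]
width: 85.8
```

```bash
python3 - <<'E'
from h import *
s=ctrl.read_state();print(np.round(s['clock'],2),np.round(s['force'],1))
d=save('wrist','w_end.png');np.savez('end.npz',**d)
P,u,v=pts(d)
c=np.array([521.9,-147.1]); near=np.hypot(*(P[:,:2]-c).T)<28
for lo in range(30,112,3):
    Q=P[near&(P[:,2]>=lo)&(P[:,2]<lo+3)]
    if len(Q)>8: print(lo,len(Q),'mid',((Q.min(0)+Q.max(0))/2).round(1),'min',Q.min(0).round(1),'max',Q.max(0).round(1))
r=np.hypot(*(P[:,:2]-c).T)
Q=P[(r<25)&(P[:,2]>92)&(P[:,2]<100)]
q=Q[np.hypot(*(Q[:,:2]-c).T)>13]; print('bush top z',np.median(q[:,2]),cv2.minAreaRect(Q[:,:2].astype(np.float32)),cv2.minEnclosingCircle(Q[:,:2].astype(np.float32)))
A=np.c_[q[:,:2]-c,np.ones(len(q))];print('tilt',np.linalg.lstsq(A,q[:,2],rcond=None)[0])
m=(P[:,2]>30)&(P[:,2]<56)&(P[:,0]>548)&(P[:,0]<580)&(abs(P[:,1]+140)<20);print('arm top z',np.median(P[m][:,2]))
a=cv2.imread('pics/w_end.png');cv2.imwrite('pics/w_endz.png',cv2.resize(cv2.convertScaleAbs(a[130:300,200:380],alpha=1.8,beta=10),None,fx=3.5,fy=3.5,interpolation=cv2.INTER_CUBIC))
E
```

```text
31.22 [-0.1 -0.7 -0.9]
30 16 mid [ 519.  -134.7   32. ] min [ 502.7 -141.9   31. ] max [ 535.2 -127.5   32.9]
33 23 mid [ 524.7 -133.9   34.4] min [ 503.3 -140.3   33. ] max [ 546.1 -127.4   35.7]
36 32 mid [ 524.1 -135.    37.4] min [ 502.2 -142.8   36. ] max [ 545.9 -127.2   38.8]
39 70 mid [ 526.5 -136.4   40.5] min [ 503.4 -145.2   39. ] max [ 549.6 -127.5   42. ]
42 78 mid [ 525.6 -136.5   43.4] min [ 502.3 -145.7   42. ] max [ 548.9 -127.3   44.9]
66 10 mid [ 515.7 -132.8   68. ] min [ 499.5 -141.2   67. ] max [ 531.9 -124.4   69. ]
69 122 mid [ 522.2 -143.8   70.5] min [ 498.5 -163.2   69. ] max [ 545.8 -124.3   72. ]
72 73 mid [ 522.1 -142.4   73.5] min [ 499.4 -159.9   72. ] max [ 544.8 -124.8   75. ]
75 39 mid [ 519.3 -134.    76.5] min [ 500.4 -142.8   75. ] max [ 538.1 -125.1   78. ]
78 35 mid [ 518.4 -141.9   79.5] min [ 501.5 -158.7   78.1] max [ 535.3 -125.2   80.9]
81 48 mid [ 518.2 -141.8   82.6] min [ 500.2 -158.6   81.2] max [ 536.2 -125.    84. ]
84 85 mid [ 519.  -142.1   85.5] min [ 500.7 -159.    84. ] max [ 537.2 -125.2   87. ]
87 82 mid [ 518.6 -141.8   88.5] min [ 500.4 -158.5   87. ] max [ 536.8 -125.1   90. ]
90 70 mid [ 521.3 -142.    91.6] min [ 500.4 -159.    90.2] max [ 542.2 -125.1   93. ]
93 726 mid [ 522.4 -147.5   94.5] min [ 500.1 -170.    93. ] max [ 544.7 -125.    96. ]
96 963 mid [ 522.4 -147.5   97.5] min [ 500.6 -169.7   96. ] max [ 544.2 -125.3   98.9]
99 195 mid [ 521.5 -147.6  100.5] min [ 512.2 -157.2   99. ] max [ 530.8 -137.9  102. ]
102 18 mid [ 522.1 -147.2  102.5] min [ 514.2 -155.4  102.1] max [ 530.  -138.9  102.9]
bush top z 96.13939050616841 ((522.3600463867188, -147.82217407226562), (39.94548416137695, 45.292545318603516), 19.892553329467773) ((522.253173828125, -147.76966857910156), 22.795255661010742)
tilt [ 1.10929921e-03 -6.42199616e-03  9.59427725e+01]
arm top z 41.19582179801097
```

View pics/w_endz.png

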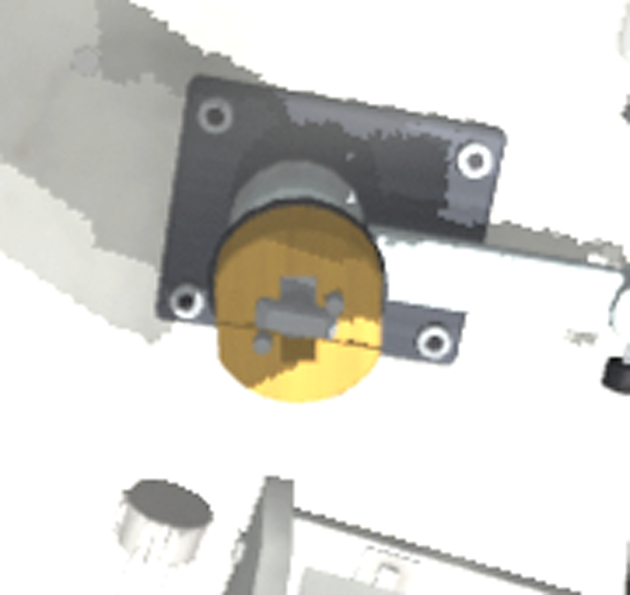

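```bash
python3 - <<'E'
from h import *
print(ctrl.finish_job(), ctrl.read_state()['clock'])
E
```

```text
the job is handed in; nothing more can be done
the job is handed in; nothing more can be done
```

The pivot is rebuilt and the job is handed in, at about 31 s of the 72 s allowed. The spacer, washer and bush are on the stud in that order, and the bush is locked under the hammer head. I don't have the verdict, since the hand-in reports none.

**Shoulder:** I felt for it going down in 1 mm steps. The wrist force rose from 9 N to 16 N (about 18 N allowing for the part's weight) with the bush's lower end 68.7 mm above the bench. That puts the shoulder at about 88 mm, as the camera had suggested. I backed off about 1.2 mm before turning the bush 80° clockwise.

**Last picture and depth, taken after letting go:**

| Check | Measured | Required |
|---|---|---|
| Bush turned from the head | about 79° | at least 69° |
| Arm held sprung down | about 8.8 mm | over 1.5 mm |
| Bush off the stud axis | about 0.8 mm | within 4 mm |
| Bush tilt | under 0.01 rad | below 0.1 rad |

- **Height cross-check:** The bush's top face sits about 97 mm above the bench. That matches the head lying in the groove.
- **Clearance:** The gripper was open and about 140 mm above the stack when I handed in.
- **Not checked:** I did not re-measure the dial gauge, spanner and hexagon key at the end. No move was planned near them and no unexpected force showed. The only forces I read were at the ends of moves, and those stayed under 20 N.
- **Off from nominal:** The finger opening read 1 to 4 mm below the part sizes in every grip. The wrist camera read the bench about 1.1 mm low, which I allowed for.

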